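Make up a sale lot of handheld terminals and set the tally wheel

ROBOT

A 6-joint arm with a two-finger parallel gripper is mounted at the origin on the work surface. World frame = base frame: x ahead of the robot, y to its left, z up, the work surface at z = 0. Lengths are in m, angles in rad, forces in N, time in s.
With the tool pointing down it reaches from about 0.375 to 0.975 m from the base axis. Payload 3.8 kg.
Tool frame: the origin (TCP) lies midway between the tips of the shut fingers; the grasp point (between the pads) lies 19 mm behind it (ctrl.tcp_to_grasp is the distance from the TCP to the grasp point, in m); z points along the fingers, y is the direction in which the jaws open and shut (so a half turn about z gives the same grasp; the last joint's range is limited). The gripper opens to 85 mm and grips with 20 to 120 N. Pads are 22 mm wide; open, the fingers measure 114 mm over their backs; the gripper's body (76 mm by 85 mm) begins 54 mm behind the grasp point. The pads swing forward as they close: fully open they stand 13 mm farther back than shut.
Start: joints at [-1.324, 0.264, 1.604, -0, 1.274, -0.037], TCP at [0.189, -0.648, 0.203] pointing down, gripper open.
Joint ranges: [-2.63, 2.63], [-0.94, 2.18], [0.31, 2.57], [-1.31, 4.45], [0, 2.66], [-2.55, 2.55]. Speed limits (rad/s): [2.57, 2.57, 3.14, 3.14, 3.14, 3.14].

INTERFACE

Orientations are given as a rotation vector (axis times angle).
In Python, from cell import ctrl gives the robot as it stands. The module is installed in compiled form; this text tells all that it offers. Calls block until the motion is done:
- ctrl.goto(position, orientation): joint-space move of the TCP to a pose.
- ctrl.move_l(position, rot=None, velocity=0.15): straight line of the TCP; rot=None keeps the orientation; velocity is the mean speed in m/s.
- ctrl.movej(angles): joint-space move.
- ctrl.move_gripper(opening, strength=None): finger opening in m; strength is the grip in N (None keeps the last); returns when the fingers have stopped.
- ctrl.sleep(seconds).
- ctrl.ik(position, orientation): joint angles nearest the present ones, or None.
- ctrl.state(): the state.
- ctrl.capture(name): name is "side" or "top" or "wrist"; returns a dict with "frame" (420x560x3 uint8, blue, green, red), "z_map" (420x560 float32, m along the optical axis (not along the pixel's ray), 0 where there is no reading), "fovy" (degrees; the focal length in pixels is half the picture's height over the tangent of half this angle, whatever the lens; pixels are square), "cx", "cy" (the principal point, pixels), "world_from_camera" (4x4, takes a point from camera to world coordinates); the wrist camera has in their place "tool_from_camera" (4x4, takes a point from camera to tool coordinates, whose origin is the TCP and whose axes are the flange's). Camera axes: x right, y up, looking along -z (the intrinsics and any distortion apply to the point x, -y, -z); pixel columns grow to the right and rows downward; lengths in m; the calibration is good to about 2 mm. A picture is of the moment at which its call begins: read the wrist's pose just before it.
A pose or a line that the arm cannot do raises ctrl.PlanningError and nothing moves.
- ctrl.hand_in(): hands the job in, once; it reports no verdict.
The state is a dict: "clock": time; "joint_positions": joint angles; "qd": joint speeds; "tau": joint torques, N m; "position": TCP position; "orientation": TCP orientation; "contact_force": force on the tool from outside, world axes, zero at the start; "ft_torque": the same for the moment, N m; "opening": finger opening in m.
Only numpy, scipy, OpenCV 4.12 (cv2) and the standard library are available. Lean on these libraries where they do the work, as an engineer would, in place of code of your own. Each camera call takes 0.05 s, during which the arm holds its last target.

TASK

Make up this sale lot: stand every handheld terminal on the table upright in a slot of the grey rack, pushed fully down, one to a slot, and lay both power adapters flat on the floor of the cardboard lot tray. When all that is done, roll the counter's thumbwheel up, ridge by ridge, until the face on top, squarely between the white index marks, has as many pips as there are terminals in the rack. Leave the other things on the desk where they are.

Things in the scene. Friction and masses are not known exactly. Their poses are not given: they have to be found in the camera images.
- hand1_mid (a point): one of up to four alike black handheld terminals (hand1 to hand4; two to four are there, the rest absent), a plain upright block 140 mm tall, 50 mm wide (its y) and 32 mm thick (its x), 0.2 kg, with a small screen and keys on its +x face; stands loose on its flat lower end on the table. The point is its centre, 70 mm above its lower end; z points up along it
- hand2_mid (a point): one of up to four alike black handheld terminals (hand1 to hand4; two to four are there, the rest absent), a plain upright block 140 mm tall, 50 mm wide (its y) and 32 mm thick (its x), 0.2 kg, with a small screen and keys on its +x face; stands loose on its flat lower end on the table. The point is its centre, 70 mm above its lower end; z points up along it
- hand3_mid (a point): one of up to four alike black handheld terminals (hand1 to hand4; two to four are there, the rest absent), a plain upright block 140 mm tall, 50 mm wide (its y) and 32 mm thick (its x), 0.2 kg, with a small screen and keys on its +x face; stands loose on its flat lower end on the table. The point is its centre, 70 mm above its lower end; z points up along it
- hand4_mid (a point): one of up to four alike black handheld terminals (hand1 to hand4; two to four are there, the rest absent), a plain upright block 140 mm tall, 50 mm wide (its y) and 32 mm thick (its x), 0.2 kg, with a small screen and keys on its +x face; stands loose on its flat lower end on the table. The point is its centre, 70 mm above its lower end; z points up along it
- brick1_mid (a point): one of two black power adapters, a flat block 100 mm long (its x), 46 mm wide (its y), 34 mm high, 0.25 kg, lying flat and loose; the point is its centre
- brick2_mid (a point): one of two black power adapters, a flat block 100 mm long (its x), 46 mm wide (its y), 34 mm high, 0.25 kg, lying flat and loose; the point is its centre
- rack: fixed grey rack, a block 160 mm (its x) by 140 mm (its y) by 70 mm high with four narrow upright slots open at the top; origin at the centre of its underside
- slot1 (a point): centre of the mouth of a rack slot, on the rack's top face 70 mm above the table: 38 mm along the rack's x by 56 mm along its y, 60 mm deep (floor 10 mm above the table), 3 mm bevel; takes one terminal upright, its thickness along the rack's x, either way round
- slot2 (a point): centre of the mouth of a rack slot, on the rack's top face 70 mm above the table: 38 mm along the rack's x by 56 mm along its y, 60 mm deep (floor 10 mm above the table), 3 mm bevel; takes one terminal upright, its thickness along the rack's x, either way round
- slot3 (a point): centre of the mouth of a rack slot, on the rack's top face 70 mm above the table: 38 mm along the rack's x by 56 mm along its y, 60 mm deep (floor 10 mm above the table), 3 mm bevel; takes one terminal upright, its thickness along the rack's x, either way round
- slot4 (a point): centre of the mouth of a rack slot, on the rack's top face 70 mm above the table: 38 mm along the rack's x by 56 mm along its y, 60 mm deep (floor 10 mm above the table), 3 mm bevel; takes one terminal upright, its thickness along the rack's x, either way round
- tray: fixed open cardboard lot tray, outside 130 mm (its x) by 190 mm (its y) by 35 mm high, walls and floor 5 mm; origin at the centre of its underside
- counter_axle (a point): middle of the thumbwheel's axle, 78 mm above the table, in the fixed grey counter (base 150 mm in x, 90 mm in y; two cheeks beside the wheel up to 118 mm high, a white index mark on the middle of each, seen only, up to 132 mm). y lies along the axle; rolling up moves the wheel's top to this frame's +x. Drum radius 54 mm, width 46 mm; eight ridges 8 mm thick reach out to radius 70 mm
- tally (a joint): angle of the thumbwheel, rad; grows as its top rolls to the counter's +x. At k x 0.785 the face with k white pips (0 to 7) is on top between the index marks, a ridge 0.393 rad either side of the top. Starts at 0 to 0.85, often between faces; stays where it is left; 2 to 3 N on a ridge turns it; stops at -0.35 and 5.6
- label_roll: bystander: white label roll standing on its flat face, 80 mm across, 50 mm high; origin at the centre of its underside
- tape_roll: bystander: brown tape roll lying flat, 96 mm across, 48 mm high; origin at the centre of its underside
- mug: bystander: white mug, 80 mm across, 95 mm high; origin at the centre of its underside
- mouse: bystander: black computer mouse, 100 x 58 x 32 mm; origin at the centre of its underside
- stapler: bystander: black stapler, 130 x 34 x 45 mm; origin at the centre of its underside
There are look-alikes about, which are no part of the job. What is shaped like the part that bears brick1_mid but blue is not meant. Leave any yellow look-alike of the part that bears brick2_mid alone.

How it is judged:
By the outcome, as a careful person would: the job done as asked, in the order asked, and still so for the second after the job is handed in, with the robot touching nothing.
Of hand2, hand3, hand4 only 1 to 3 are there at a start; the rules pass over those that are not, and their reading is None.
At some moment in a run one of brick1, brick2 may be knocked a few centimetres aside while the robot is not near it.
It also fails if it takes over 210 s, if anything falls off the work surface, if the arm or the gripper's body presses on something with over 40 N, if the wrist force passes 120 N, or if a joint passes its speed limit or range.

## Working session

There is one attempt and no reset: what is moved stays moved. The work goes in short steps, each a Python script; the robot and the scene stay as the last script left them, time stands still between calls to the robot, and variables do not carry over. Pictures are saved under pics/ and viewed, and the job is handed in when it is done.

```bash
mkdir -p pics; ls; python3 - <<'E'
from cell import ctrl
import cv2, numpy as np
s=ctrl.state(); print(s)
for n in ["side","top","wrist"]:
    c=ctrl.capture(n)
    np.savez(f"{n}0.npz",**{k:v for k,v in c.items()})
    cv2.imwrite(f"pics/{n}0.png",c["frame"])
    print(n,{k:(v if k not in("frame","z_map") else v.shape) for k,v in c.items()}, (c["z_map"]>0).mean(), c["z_map"].max())
E
```

```text
pics
{'clock': 0.0, 'joint_positions': array([-1.32389866e+00,  2.64770816e-01,  1.60541242e+00,  1.54722414e-05,
        1.27369439e+00, -3.69172288e-02]), 'qd': array([-0.0004773 , -0.0011075 ,  0.00088936, -0.00037733,  0.00017122,
        0.00094623]), 'tau': array([ 8.76603717e-04, -5.15106869e+01, -3.67311358e+01,  7.77693822e-05,
        1.31412360e-02, -8.20197670e-06]), 'position': array([ 0.18880696, -0.64720907,  0.20172946]), 'orientation': array([-3.10776334e+00, -4.43991944e-01,  3.52784107e-04]), 'contact_force': array([-0.54259351,  0.6666263 ,  0.48514234]), 'ft_torque': array([-0.02418462, -0.00569245,  0.01301923]), 'opening': 0.08540809759635329}
side {'frame': (420, 560, 3), 'z_map': (420, 560), 'fovy': 51.825945841841914, 'cx': 285.68827416883244, 'cy': 207.6759821568841, 'world_from_camera': array([[-0.78183695,  0.48112467, -0.39654765, -0.02465743],
       [-0.62346303, -0.59822028,  0.50341468,  0.67335932],
       [ 0.00498238,  0.640821  ,  0.76767416,  1.10397489],
       [ 0.        ,  0.        ,  0.        ,  1.        ]])} 0.9959778911564626 3.727041

[... 244 characters left out ...]
  0.01011468,  0.00788792],
       [ 0.00949221,  0.05994129,  0.99815677,  1.69104253],
       [ 0.        ,  0.        ,  0.        ,  1.        ]])} 0.9958205782312926 2.5386913
wrist {'frame': (420, 560, 3), 'z_map': (420, 560), 'fovy': 58.38381520917548, 'cx': 276.639444632807, 'cy': 211.96007632941325, 'tool_from_camera': array([[-7.84922266e-04,  9.44374601e-01,  3.28870791e-01,
         8.41287837e-02],
       [ 9.99999667e-01,  8.15027175e-04,  4.63131486e-05,
         5.83938891e-04],
       [-2.24301670e-04,  3.28870718e-01, -9.44374926e-01,
        -1.70620680e-01],
       [ 0.00000000e+00,  0.00000000e+00,  0.00000000e+00,
         1.00000000e+00]])} 0.9961607142857143 1.4776605
```

View pics/top0.png

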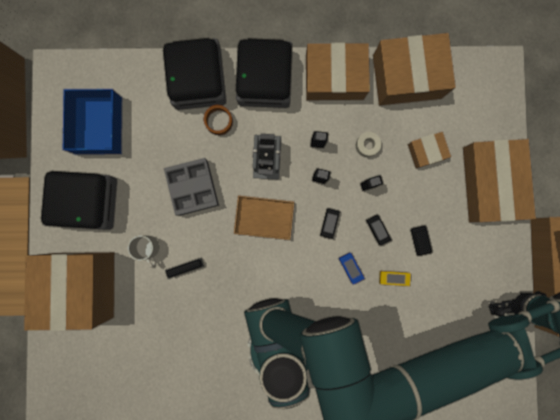

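View pics/side0.png

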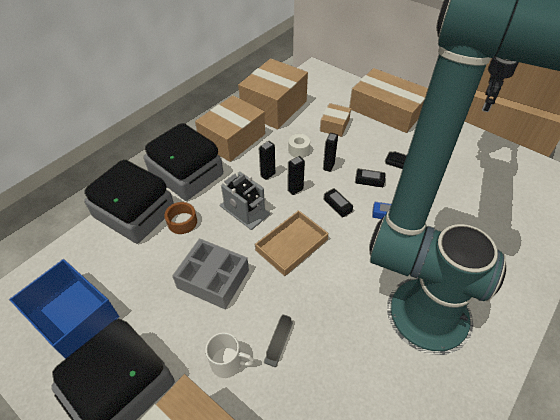

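View pics/wrist0.png

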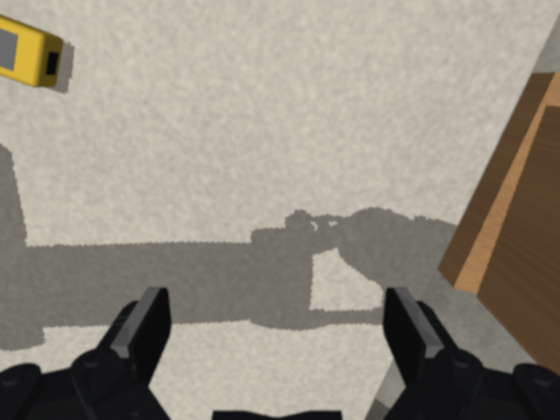

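```bash
cat > h.py <<'E'
import cv2, numpy as np
from scipy.spatial.transform import Rotation as R
def intr(c):
    f=c["frame"].shape[0]/2/np.tan(np.radians(float(c["fovy"]))/2)
    return f,float(c["cx"]),float(c["cy"])
def rotv(yaw):
    """tool pointing down, tool y axis at angle yaw from world y  -> rotvec"""
    Rm=R.from_euler('z',yaw)*R.from_rotvec([np.pi,0,0])
    return Rm.as_rotvec()
def wfc(c,st=None):
    if "world_from_camera" in c: return np.array(c["world_from_camera"])
    T=np.eye(4);T[:3,:3]=R.from_rotvec(st["orientation"]).as_matrix();T[:3,3]=st["position"]
    return T@np.array(c["tool_from_camera"])
def cloud(c,st=None):
    f,cx,cy=intr(c); z=np.array(c["z_map"]); T=wfc(c,st)
    v,u=np.mgrid[:z.shape[0],:z.shape[1]]
    P=np.stack([(u-cx)*z/f,-(v-cy)*z/f,-z,np.ones_like(z)],-1)@T.T
    P=P[...,:3]; P[z==0]=np.nan
    return P
def ray(c,px,h,st=None):
    """pixels Nx2 onto plane z=h"""
    f,cx,cy=intr(c);T=wfc(c,st);px=np.atleast_2d(px).astype(float)
    d=np.stack([(px[:,0]-cx)/f,-(px[:,1]-cy)/f,-np.ones(len(px))],-1)@T[:3,:3].T
    o=T[:3,3]; return o+d*((h-o[2])/d[:,2])[:,None]
def proj(c,P,st=None):
    f,cx,cy=intr(c);T=np.linalg.inv(wfc(c,st));P=np.atleast_2d(P)
    q=P@T[:3,:3].T+T[:3,3]
    return np.stack([cx+f*q[:,0]/-q[:,2],cy-f*q[:,1]/-q[:,2]],-1)
def grab(name):
    from cell import ctrl
    st=ctrl.state(); c=ctrl.capture(name); return c,st
def rect(P):
    """min area rect in metres of Nx2 pts"""
    (c,s,a)=cv2.minAreaRect((np.asarray(P)[:,:2]*1000).astype(np.float32))
    return np.array(c)/1000,np.array(s)/1000,a
E
python3 - <<'E'
from h import *
c=dict(np.load("top0.npz")); P=cloud(c); Z=P[...,2]
print("table z", np.nanmedian(Z[290:330,170:230]), np.nanmedian(Z[120:160,420:460]), np.nanmedian(Z[210:220,130:150]))
m=((Z>0.02)&(P[...,0]<0.85)&(P[...,0]>0.2)&(abs(P[...,1])<0.65)).astype(np.uint8)
n,l,s,cen=cv2.connectedComponentsWithStats(m)
for i in range(1,n):
    if s[i,4]<60: continue
    k=l==i; zz=Z[k]; t=np.nanpercentile(zz,90); top=k&(Z>t-0.006)
    cc,ss,a=rect(P[top]); 
    print(i,cen[i].round(),s[i,4],"top z",t.round(3),"c",cc.round(4),"size",ss.round(3),"ang",round(a,1), c["frame"][k].mean(0).round())
E
```

```text
table z -0.00016337382166686787 0.006688019412687485 -0.00018652871274893457
1 [201. 102.] 1467 top z 0.148 c [0.8349 0.2689] size [0.033 0.164] ang 2.4 [31. 38. 45.]
2 [264.  97.] 1106 top z 0.15 c [0.8355 0.0506] size [0.161 0.03 ] ang 89.2 [30. 32. 32.]
3 [413.  94.] 1055 top z 0.144 c [ 0.8409 -0.4506] size [0.028 0.219] ang 3.6 [44. 64. 81.]
4 [337.  94.] 607 top z 0.113 c [ 0.8441 -0.193 ] size [0.012 0.197] ang 0.0 [39. 58. 73.]
5 [111. 130.] 719 top z 0.101 c [0.7316 0.5511] size [0.097 0.219] ang 59.2 [59. 33. 17.]
6 [319. 139.] 264 top z 0.145 c [ 0.6908 -0.1318] size [0.044 0.029] ang 89.9 [45. 47. 48.]
7 [369. 144.] 407 top z 0.056 c [ 0.6827 -0.2992] size [0.077 0.077] ang 8.5 [120. 140. 145.]
8 [430. 150.] 1001 top z 0.066 c [ 0.6605 -0.5019] size [0.091 0.111] ang 17.3 [ 84. 111. 131.]
9 [264. 154.] 799 top z 0.138 c [0.6378 0.0493] size [0.06  0.065] ang 89.4 [53. 56. 56.]
10 [278. 154.] 157 top z 0.125 c [0.6449 0.005 ] size [0.01  0.099] ang 85.4 [75. 79. 79.]
11 [474. 181.] 1176 top z 0.104 c [ 0.5469 -0.6387] size [0.259 0.023] ang 0.3 [41. 65. 87.]
12 [190. 187.]
[... 674 characters left out ...]
.4743] size [0.092 0.043] ang 12.6 [28. 30. 30.]
21 [144. 250.] 439 top z 0.095 c [0.3465 0.4462] size [0.078 0.076] ang 89.5 [85. 96. 98.]
22 [ 86. 276.] 2325 top z 0.203 c [0.2659 0.6023] size [0.096 0.132] ang 89.8 [51. 77. 98.]
23 [352. 269.] 426 top z 0.039 c [ 0.2703 -0.2357] size [0.098 0.045] ang 27.2 [104.  74.  61.]
24 [184. 269.] 334 top z 0.048 c [0.2763 0.3176] size [0.029 0.119] ang 17.6 [31. 33. 33.]
25 [395. 279.] 436 top z 0.039 c [ 0.2343 -0.3795] size [0.098 0.045] ang 85.9 [ 52. 114. 131.]
26 [532. 309.] 1173 top z 0.653 c [ 0.2026 -0.4832] size [0.013 0.055] ang 8.9 [44. 47. 39.]
29 [331. 330.] 1407 top z 0.802 c [ 0.2086 -0.0899] size [0.024 0.063] ang 8.8 [46. 49. 40.]
```

```bash
python3 - <<'E'
from h import *
c=dict(np.load("top0.npz")); P=cloud(c); Z=P[...,2]
for (u,v) in [(230,215),(345,200),(400,200),(350,245),(290,120),(150,170),(220,270),(300,260),(440,200)]:
    print((u,v),P[v,u].round(3))
c2=dict(np.load("side0.npz")); P2=cloud(c2)
for (u,v) in [(230,230),(150,250),(330,290),(300,330),(350,220),(310,205)]:
    print((u,v),P2[v,u].round(3))
print([P2[140:150,262:270,2].max()], P2[235:300,175:250,2].max())
im=cv2.resize(c["frame"][110:290,150:440],None,fx=2.75,fy=2.75,interpolation=cv2.INTER_CUBIC); cv2.imwrite("pics/topz.png",im)
im=cv2.resize(c2["frame"][120:310,160:410],None,fx=3,fy=3,interpolation=cv2.INTER_CUBIC); cv2.imwrite("pics/sidez.png",im)
E
```

```text
(230, 215) [0.451 0.168 0.001]
(345, 200) [ 0.499 -0.224 -0.004]
(400, 200) [ 0.497 -0.411 -0.003]
(350, 245) [ 0.346 -0.237  0.001]
(290, 120) [ 0.775 -0.039  0.002]
(150, 170) [ 0.608  0.441 -0.007]
(220, 270) [0.267 0.202 0.003]
(300, 260) [ 0.297 -0.067  0.004]
(440, 200) [ 0.495 -0.547 -0.001]
(230, 230) [ 0.626  0.133 -0.   ]
(150, 250) [0.762 0.344 0.004]
(330, 290) [0.254 0.111 0.001]
(300, 330) [0.248 0.261 0.002]
(350, 220) [ 0.349 -0.139  0.003]
(310, 205) [ 0.49  -0.111 -0.001]
[np.float64(nan)] nan
```

View pics/topz.png

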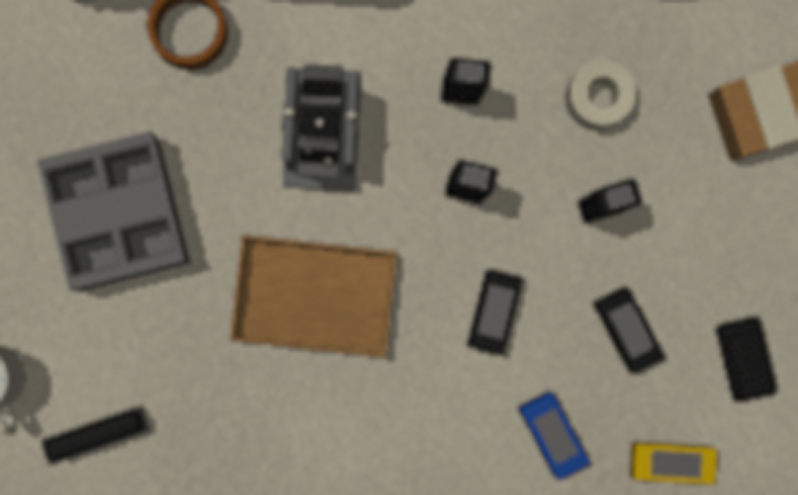

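View pics/sidez.png

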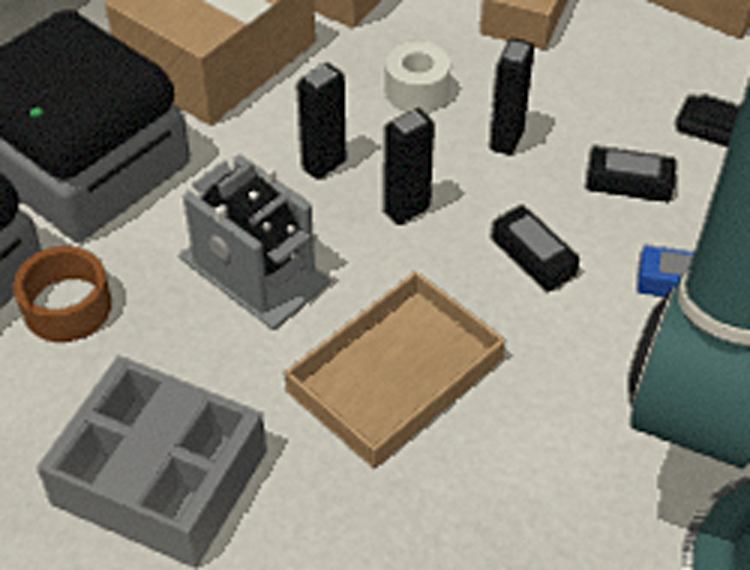

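```bash
cat >> h.py <<'E'
def look(xy,h=0.35,yaw=0.0,zt=0.1,tag=None,rng=None):
    from cell import ctrl
    d=(h+.17-zt)/.944; s=.084-.329*d
    p=[xy[0]-s*np.cos(yaw),xy[1]-s*np.sin(yaw),h]
    ctrl.goto(p,rotv(yaw)); ctrl.sleep(0.3)
    c,st=grab("wrist")
    if tag: np.savez(tag+".npz",st_pos=st["position"],st_or=st["orientation"],**c); cv2.imwrite(f"pics/{tag}.png",c["frame"])
    print(tag,"clock",round(st["clock"],2),"at",st["position"].round(4),"qz",st["joint_positions"][5].round(2))
    return c,st
def load(tag):
    d=dict(np.load(tag+".npz")); return d,{"position":d["st_pos"],"orientation":d["st_or"]}
E
python3 - <<'E'
from h import *
look((0.61,-0.19),tag="wA",zt=.12)
look((0.64,0.05),tag="wC",h=.3,zt=.12)
look((0.543,0.29),tag="wB",h=.35,zt=.07)
E
```

```text
wA clock 2.86 at [ 0.6652 -0.1905  0.3499] qz 1.26
wC clock 4.17 at [0.6783 0.0486 0.3004] qz 1.61
wB clock 5.52 at [0.6163 0.2887 0.3496] qz 1.97
```

View pics/wA.png

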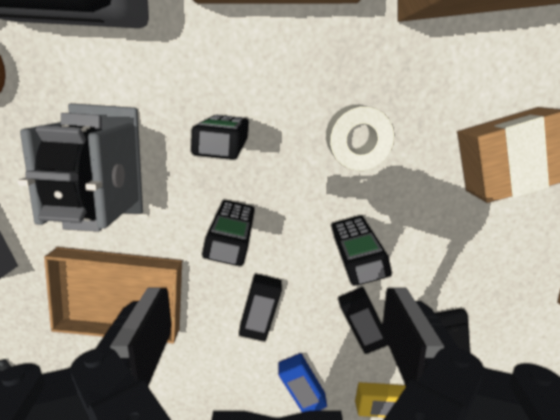

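View pics/wC.png

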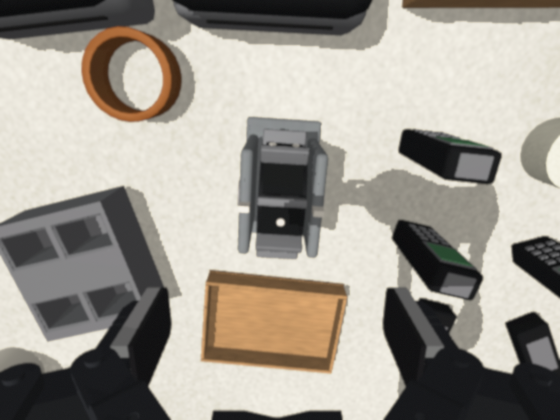

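View pics/wB.png

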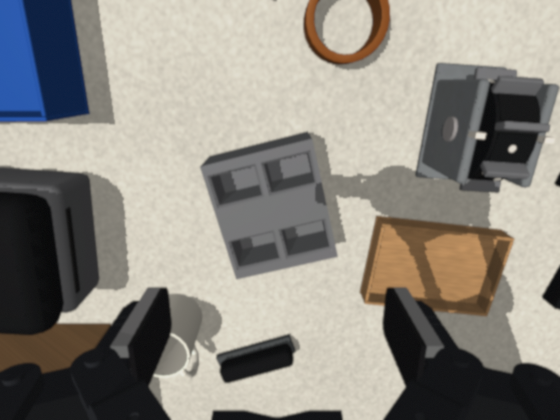

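```bash
python3 - <<'E'
from h import *
c,st=load("wA")
im=cv2.resize(c["frame"][100:300,180:400],None,fx=3.5,fy=3,interpolation=cv2.INTER_CUBIC); cv2.imwrite("pics/wAz.png",im)
c,st=load("wB")
im=cv2.resize(c["frame"][120:290,190:350],None,fx=4,fy=3.5,interpolation=cv2.INTER_CUBIC)
im=cv2.resize(c["frame"][120:290,190:350],None,fx=3.5,fy=3.5,interpolation=cv2.INTER_CUBIC); cv2.imwrite("pics/wBz.png",im)
E
```

```text
(no output)
```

View pics/wAz.png

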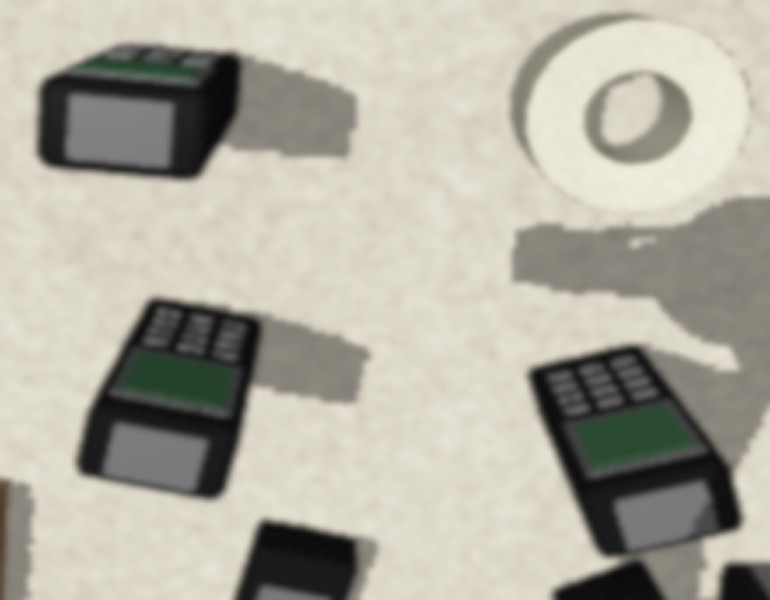

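View pics/wBz.png

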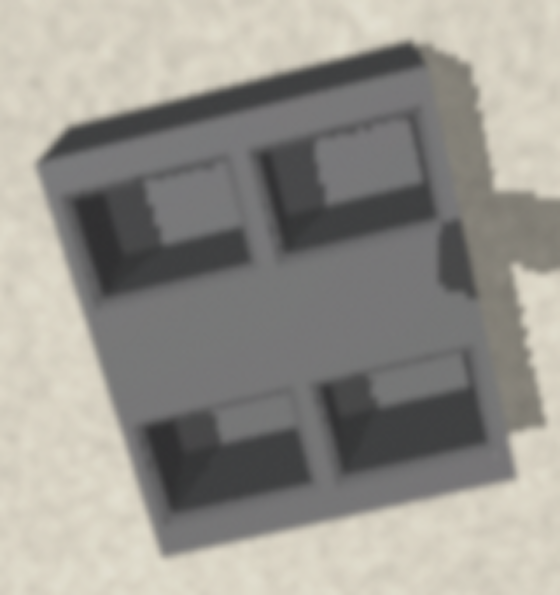

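```bash
python3 - <<'E'
from h import *
c,st=load("wB")
off=np.array([190,120]);k=3.5
def z(p): return ray(c,(np.array(p)+0.5)/k-0.5+off,0.07,st)[:,:2]
outer=z([(40,160),(426,67),(515,478),(165,555)])
print(outer.round(4)); 
e=lambda P:[np.linalg.norm(P[i]-P[(i+1)%4]).round(4) for i in range(4)]
a=lambda P:[np.degrees(np.arctan2(*(P[(i+1)%4]-P[i])[::-1])).round(1) for i in range(4)]
print("outer c",outer.mean(0),e(outer),a(outer))
for s in [[(70,197),(232,160),(252,262),(100,300)],[(252,150),(418,110),(440,215),(282,255)],[(138,424),(294,388),(312,482),(168,516)],[(318,381),(466,348),(488,442),(345,476)]]:
    P=z(s); print(P.mean(0).round(4),e(P),a(P))
# outer via mask: grey not-background & ray onto plane
g=cv2.cvtColor(c["frame"],cv2.COLOR_BGR2GRAY)
for i in [200,210,220,230,150]: print(g[i,200:340:4])
E
```

```text
[[0.604  0.3796]
 [0.6357 0.2464]
 [0.4815 0.2085]
 [0.4491 0.342 ]]
outer c [0.54256196 0.29415915] [np.float64(0.1369), np.float64(0.1588), np.float64(0.1374), np.float64(0.1594)] [np.float64(-76.6), np.float64(-166.2), np.float64(103.7), np.float64(13.6)]
[0.5786 0.3378] [np.float64(0.0585), np.float64(0.0375), np.float64(0.0568), np.float64(0.039)] [np.float64(-77.2), np.float64(-170.2), np.float64(104.4), np.float64(12.6)]
[0.5954 0.2727] [np.float64(0.0588), np.float64(0.0381), np.float64(0.0576), np.float64(0.0392)] [np.float64(-76.5), np.float64(-166.8), np.float64(104.6), np.float64(14.9)]
[0.4921 0.3169] [np.float64(0.0599), np.float64(0.0389), np.float64(0.0568), np.float64(0.0395)] [np.float64(-76.2), np.float64(-170.2), np.float64(104.5), np.float64(14.3)]
[0.5085 0.251 ] [np.float64(0.0555), np.float64(0.0388), np.float64(0.0552), np.float64(0.04)] [np.float64(-76.7), np.float64(-165.6), np.float64(104.6), np.float64(14.8)]
[212 215 208 125  95  49  59  65  68  76  92 105 112 116 119 119 120 120
 119 120 119 119 118 118 119 119 119 119 119  84  72  81 127 132 152]
[214 214 210 204 120 120 120 119 119 120 120 119 119 120 119 120 120 119
 120 118 119 118 119 119 119 119 119 119 118 119 119 119 125 128 126]
[214 211 210 211 191 120 120 120 119 119 120 120 120 120 119 119 119 119
 119 119 119 119 119 119 119 119 118 118 114 109 105 100 119 127 130]
[204 209 216 212 212 166 120 120 119 119 119 119 119 119 119 119 118 116
 111 118  92  65  73  72 103 119 119 119 118 116 108  79 115 126 131]
[208 205 205 212 202 212 193 179 143  94  69  65  65  64  66  76  96 112
 120 121 121 120 121 121 120 120 117 107 120 129 129 128 195 200 211]
```

```bash
python3 - <<'E'
from h import *
a=np.radians(13.9)
look((0.543,0.293),tag="wB1",h=.28,zt=.07,yaw=a)
look((0.543,0.293),tag="wB2",h=.28,zt=.07,yaw=a-np.pi)
look((0.60,-0.19),tag="wA2",h=.35,zt=.12,yaw=-np.pi)
for t,r in [("wB1",(0,0)),("wB2",(0,0))]:
    c,st=load(t)
    p=proj(c,[[.543,.293,.07]],st)[0].astype(int); print(p)
    x0,y0=max(p[0]-110,0),max(p[1]-100,0)
    im=cv2.resize(c["frame"][y0:y0+190,x0:x0+220],None,fx=3,fy=3,interpolation=cv2.INTER_CUBIC); cv2.imwrite(f"pics/{t}z.png",im); print(t,x0,y0)
E
```

```text
wB1 clock 6.27 at [0.5916 0.3048 0.2825] qz 1.77
wB2 clock 9.24 at [0.496  0.2814 0.28  ] qz -1.34
wA2 clock 11.34 at [ 0.5448 -0.1893  0.3499] qz -1.95
[276 213]
wB1 166 113
[277 213]
wB2 167 113
```

View pics/wB1z.png

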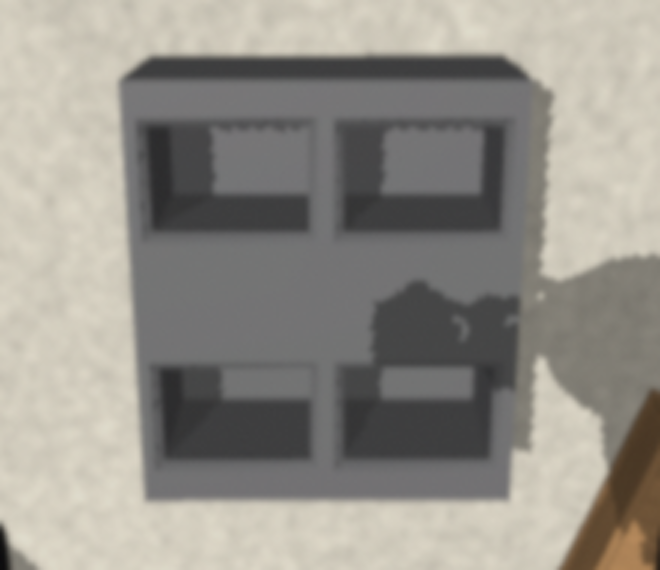

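View pics/wB2z.png

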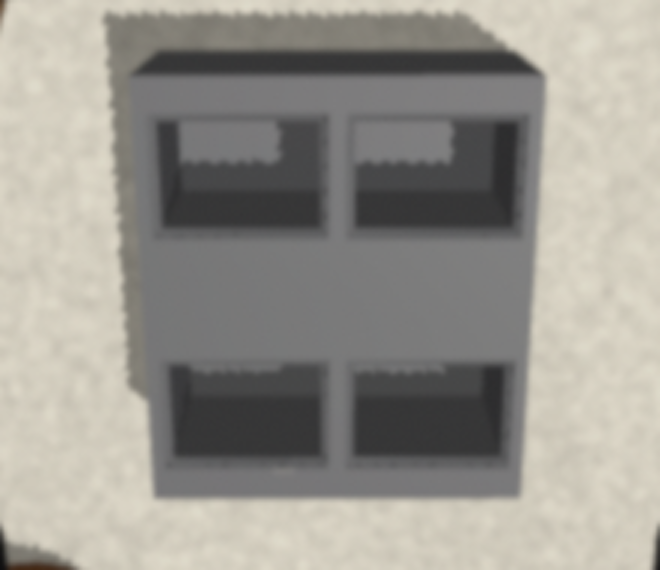

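View pics/wA2.png

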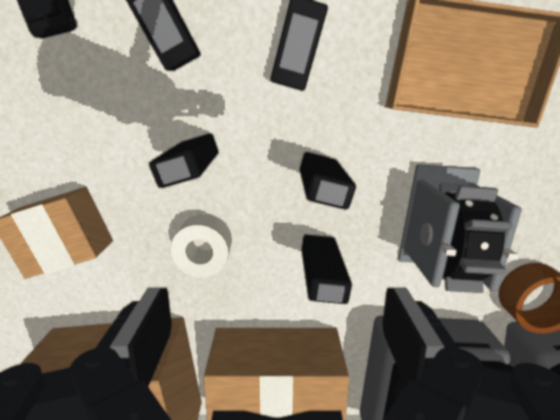

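```bash
python3 - <<'E'
from h import *
def run(t,off,outer,slots):
    c,st=load(t)
    z=lambda p:ray(c,(np.array(p)+0.5)/3-0.5+off,0.07,st)[:,:2]
    e=lambda P:[float(np.linalg.norm(P[i]-P[(i+1)%4]).round(4)) for i in range(4)]
    a=lambda P:[float(np.degrees(np.arctan2(*(P[(i+1)%4]-P[i])[::-1])).round(1)) for i in range(4)]
    P=z(outer);print(t,P.mean(0).round(4),e(P),a(P))
    S=[]
    for s in slots:
        P=z(s);S.append(P.mean(0));print("  slot",P.mean(0).round(4),e(P))
    S=np.array(S);print("  mean",S.mean(0).round(4),"ang y",np.degrees(np.arctan2(*(S[0]-S[1])[::-1])).round(1)-90,"dy",np.linalg.norm(S[0]-S[1]),np.linalg.norm(S[2]-S[3]),"dx",np.linalg.norm(S[0]-S[2]),np.linalg.norm(S[1]-S[3]))
b=lambda x0,y0,x1,y1,x2,x3:[(x0,y0),(x1,y0),(x2,y1),(x3,y1)]
run("wB1",np.array([166,113]),[(122,82),(530,80),(510,498),(146,499)],
 [b(137,120,317,238,316,142),b(334,120,515,238,508,333),b(150,364,317,466,315,154),b(335,364,500,466,496,334)])
run("wB2",np.array([167,113]),[(131,76),(544,76),(521,496),(154,497)],
 [b(152,116,329,238,329,156),b(347,116,530,238,523,347),b(163,362,328,466,328,166),b(347,362,515,466,509,347)])
E
```

```text
wB1 [0.5423 0.2944] [0.1376, 0.1587, 0.1394, 0.1585] [-75.9, -165.7, 104.0, 13.6]
  slot [0.5781 0.3385] [0.0614, 0.0418, 0.0615, 0.0418]
  slot [0.5942 0.2729] [0.0617, 0.0418, 0.0618, 0.0418]
  slot [0.4908 0.3175] [0.0613, 0.0417, 0.061, 0.0417]
  slot [0.507  0.2515] [0.0605, 0.0417, 0.0614, 0.0417]
  mean [0.5425 0.2951] ang y 13.799999999999997 dy 0.06749558264953792 0.06796913982320124 dx 0.08978473704406222 0.08977728687537453
wB2 [0.5416 0.2946] [0.1381, 0.1584, 0.1397, 0.1588] [103.9, 14.3, -76.0, -166.3]
  slot [0.5064 0.2517] [0.0599, 0.0429, 0.0607, 0.0429]
  slot [0.4903 0.3171] [0.0619, 0.0429, 0.0617, 0.0429]
  slot [0.5936 0.2727] [0.0602, 0.0423, 0.0611, 0.0423]
  slot [0.5773 0.3386] [0.0612, 0.0423, 0.061, 0.0423]
  mean [0.5419 0.295 ] ang y -166.1 dy 0.06726607085414821 0.06791523528650976 dx 0.08961067685126431 0.08960474911405406
```

```bash
cat >> h.py <<'E'
def patches(c,st,h,lo=85,hi=175,amin=60,amax=4000):
    """grey label patches surrounded by black, rays on plane h -> list of (centre, sizes(long,short), angle of long side rad, px)"""
    g=cv2.cvtColor(c["frame"],cv2.COLOR_BGR2GRAY); sat=np.ptp(c["frame"].astype(int),axis=2)
    g=cv2.medianBlur(g,3)
    m=((g>lo)&(g<hi)&(sat<25)).astype(np.uint8)
    n,l,s,cen=cv2.connectedComponentsWithStats(m,connectivity=4); out=[]
    for i in range(1,n):
        if not amin<s[i,4]<amax: continue
        cs,_=cv2.findContours((l==i).astype(np.uint8),cv2.RETR_EXTERNAL,cv2.CHAIN_APPROX_NONE)
        px=max(cs,key=len)[:,0,:]
        P=ray(c,px,h,st); cc,ss,a=rect(P)
        b=cv2.boxPoints(((cc*1000).tolist(),(ss*1000).tolist(),a))
        e=[b[1]-b[0],b[2]-b[1]]; L=[np.linalg.norm(x) for x in e]; k=int(np.argmax(L))
        # darkness of the surround
        ring=cv2.dilate((l==i).astype(np.uint8),np.ones((9,9)))-cv2.dilate((l==i).astype(np.uint8),np.ones((5,5)))
        dark=np.median(g[ring>0])
        cpt=ray(c,cen[i],h,st)[0,:2]
        out.append((cpt,np.sort(L)[::-1]/1000,np.arctan2(e[k][1],e[k][0]),cen[i],dark))
    return out
E
python3 - <<'E'
from h import *
for t in ["wA","wA2"]:
    c,st=load(t)
    for h in (.14,.034):
        for p in patches(c,st,h):
            if p[4]<70: print(t,h,p[0].round(4),p[1].round(4),np.degrees(p[2]).round(1),p[3].round(0),p[4])
E
```

```text
wA 0.14 [ 0.6905 -0.1277] [0.0298 0.0222] 84.0 [214. 143.] 33.0
wA 0.14 [ 0.4962 -0.0305] [0.071 0.013] -31.5 [140. 309.] 25.5
wA 0.14 [ 0.49   -0.1705] [0.0472 0.0234] -15.4 [259. 313.] 28.0
wA 0.14 [0.421  0.0923] [0.1357 0.0334] -76.8 [ 49. 361.] 44.0
wA 0.14 [ 0.3869 -0.0398] [0.1217 0.0267] -2.5 [158. 383.] 24.0
wA 0.14 [0.4386 0.0005] [0.0179 0.0178] -0.1 [121. 349.] 25.0
wA 0.14 [ 0.4378 -0.3824] [0.0186 0.0179] 89.9 [432. 350.] 24.0
wA 0.034 [ 0.6741 -0.11  ] [0.0381 0.0284] 84.0 [214. 143.] 33.0
wA 0.034 [0.4256 0.0144] [0.0908 0.0166] -31.5 [140. 309.] 25.5
wA 0.034 [ 0.4177 -0.1648] [0.0604 0.03  ] -15.4 [259. 313.] 28.0
wA 0.034 [0.3295 0.1713] [0.1735 0.0427] -76.8 [ 49. 361.] 44.0
wA 0.034 [0.2859 0.0023] [0.1556 0.0341] -2.5 [158. 383.] 24.0
wA 0.034 [0.352  0.0539] [0.0229 0.0227] -0.1 [121. 349.] 25.0
wA 0.034 [ 0.3509 -0.4356] [0.0238 0.0229] 89.9 [432. 350.] 24.0
wA2 0.14 [ 0.415  -0.2926] [0.0355 0.0239] 26.7 [165.  30.] 32.0
wA2 0.14 [ 0.4258 -0.1702] [0.0477 0.024 ] -14.9 [298.  43.] 38.0
wA2 0.14 [ 0.5458 -0.2972] [0.0301 0.0221] -73.3 [173. 170.] 30.0
wA2 0.14 [ 0.5703 -0.1324] [0.0302 0.0221] 75.7 [332. 193.] 36.0
wA2 0.14 [0.6971 0.1165] [0.0433 0.0163] -34.8 [540. 298.] 51.5
wA2 0.14 [0.7807 0.0922] [0.0205 0.0084] 35.3 [505. 356.] 50.0
wA2 0.034 [ 0.4027 -0.3212] [0.0454 0.0305] 26.7 [165.  30.] 32.0
wA2 0.034 [ 0.4165 -0.1647] [0.061  0.0307] -14.9 [298.  43.] 38.0
wA2 0.034 [ 0.5699 -0.327 ] [0.0385 0.0283] -73.3 [173. 170.] 30.0
wA2 0.034 [ 0.6012 -0.1164] [0.0387 0.0282] 75.7 [332. 193.] 36.0
wA2 0.034 [0.7633 0.2019] [0.0553 0.0209] -34.8 [540. 298.] 51.5
wA2 0.034 [0.8702 0.1708] [0.0262 0.0108] 35.3 [505. 356.] 50.0
```

```bash
python3 - <<'E'
from h import *
for t in ["wA","wA2"]:
    c,st=load(t)
    for lo,hi in [(95,175),(105,175),(115,190),(75,175)]:
      for p in patches(c,st,.14,lo,hi):
            if p[4]<90 and abs(p[1][0]-.030)<.004 and abs(p[1][1]-.022)<.003: print(t,lo,p[0].round(4),p[1].round(4),np.degrees(p[2]).round(1),p[3].round(0),p[4])
E
```

```text
wA 95 [ 0.6906 -0.1278] [0.0292 0.0214] 84.2 [214. 143.] 34.0
wA 105 [ 0.6906 -0.1277] [0.0288 0.0205] 83.6 [214. 143.] 35.0
wA 105 [ 0.5455 -0.2955] [0.0278 0.02  ] -73.7 [369. 271.] 31.0
wA 115 [ 0.6906 -0.1276] [0.0276 0.0201] 84.7 [213. 143.] 38.0
wA 75 [ 0.6906 -0.1279] [0.0303 0.0225] 83.6 [214. 143.] 33.0
wA2 95 [ 0.5457 -0.2972] [0.0297 0.0213] -73.6 [173. 170.] 30.0
wA2 95 [ 0.5703 -0.1325] [0.0296 0.0215] 75.7 [331. 193.] 36.0
wA2 105 [ 0.4155 -0.2925] [0.0339 0.0227] 27.1 [165.  31.] 33.0
wA2 105 [ 0.5458 -0.2973] [0.0291 0.0205] -73.6 [173. 170.] 30.0
wA2 105 [ 0.5702 -0.1325] [0.0288 0.0209] 76.6 [331. 193.] 37.0
wA2 115 [ 0.4158 -0.2923] [0.0325 0.0219] 26.6 [165.  31.] 35.0
wA2 115 [ 0.5458 -0.2971] [0.028  0.0196] -73.6 [173. 170.] 31.5
wA2 115 [ 0.5704 -0.1324] [0.0281 0.02  ] 75.5 [332. 193.] 38.0
wA2 75 [ 0.5457 -0.2973] [0.0307 0.0226] -73.6 [173. 170.] 30.0
```

```bash
cat >> h.py <<'E'
RC=np.array([.5421,.2948]);RA=np.radians(13.9)
def slot(i,j):
    v=np.array([.045*i,.034*j]);return RC+np.array([[np.cos(RA),-np.sin(RA)],[np.sin(RA),np.cos(RA)]])@v
def info(ctrl,msg=""):
    s=ctrl.state();print(msg,"t",round(float(s["clock"]),2),"p",s["position"].round(4),"F",s["contact_force"].round(1),"op",round(float(s["opening"]),4))
    return s
def pick_term(ctrl,xy,w,zt=.090,hi=.29):
    r=rotv(w)
    ctrl.move_gripper(.062,60)
    ctrl.goto([*xy,hi],r); ctrl.move_l([*xy,.17],velocity=.25)
    ctrl.move_l([*xy,zt],velocity=.12)
    info(ctrl,"down"); ctrl.move_gripper(.0,60); info(ctrl,"grip")
    ctrl.move_l([*xy,hi],velocity=.25); return info(ctrl,"lift")
E
python3 - <<'E'
from h import *
from cell import ctrl
pick_term(ctrl,(.6906,-.1277),np.radians(84))
c,st=grab("wrist"); cv2.imwrite("pics/hold1.png",c["frame"])
p=slot(1,1); print(p)
ctrl.goto([*p,.29],rotv(RA+np.pi/2)); ctrl.sleep(.2); info(ctrl,"above")
c,st=grab("wrist"); cv2.imwrite("pics/hold1b.png",c["frame"]); np.savez("hold1b.npz",st_pos=st["position"],st_or=st["orientation"],**c)
c,st=grab("side"); cv2.imwrite("pics/hold1s.png",c["frame"])
E
```

```text
down t 14.82 p [ 0.6915 -0.1279  0.0911] F [-0.2 -0.6 -0.3] op 0.0618
grip t 15.19 p [ 0.6916 -0.1279  0.0916] F [-1.1  1.1  4.3] op 0.0308
lift t 16.14 p [ 0.6893 -0.1274  0.2871] F [ 0.3  0.2 -3.4] op 0.031
[0.57761449 0.33861462]
above t 18.14 p [0.5782 0.3376 0.29  ] F [-0.6 -0.1 -2.6] op 0.0309
```

View pics/hold1b.png

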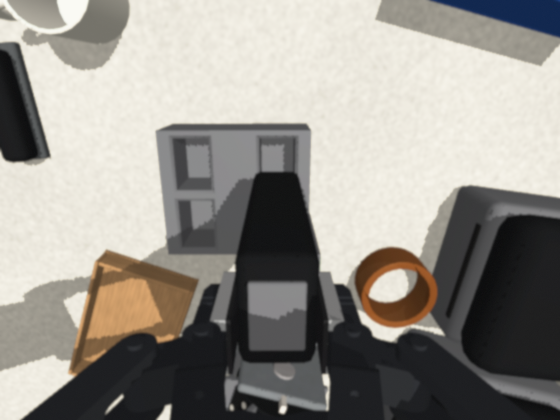

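View pics/hold1s.png

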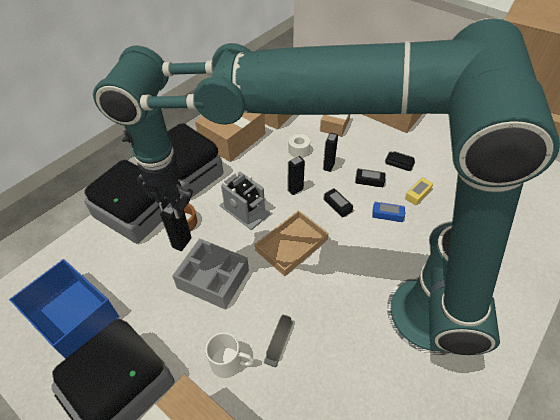

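```bash
python3 - <<'E'
from h import *
from cell import ctrl
c,st=load("hold1b")
for p in patches(c,st,.338,75,175):
    if p[4]<90 and abs(p[1][0]-.030)<.004: print(p[0].round(4),p[1].round(4),np.degrees(p[2]).round(1),p[3])
Rm=R.from_rotvec(st["orientation"]).as_matrix()
print(Rm.T@np.array([*(p[0]-st["position"][:2]),0]) if 0 else "", st["position"])
info(ctrl)
E
```

```text
[0.5775 0.3375] [0.0304 0.0222] -76.2 [276.77170251 314.59393625]
 [0.57824724 0.3376186  0.28996292]
 t 18.24 p [0.5781 0.3379 0.29  ] F [ 0.4 -0.2 -3.1] op 0.0307
```

```bash
cat >> h.py <<'E'
def insert(ctrl,p,zgrip,hi=.29):
    """zgrip: TCP z at which it was gripped on the table"""
    ctrl.move_l([*p,zgrip+.078],velocity=.15); ctrl.sleep(.3); s=info(ctrl,"pre")
    z=zgrip+.072; f0=s["contact_force"].copy()
    while z>zgrip+.011:
        z=max(z-.008,zgrip+.0105); ctrl.move_l([*p,z],velocity=.06)
        s=ctrl.state(); d=s["contact_force"]-f0
        if np.linalg.norm(d)>12:
            info(ctrl,"contact");
            if np.linalg.norm(d)>25: print("STOP"); return False
    ctrl.sleep(.2); info(ctrl,"in"); return True
def release_up(ctrl,p,z,hi=.29,op=.05):
    ctrl.move_gripper(op); ctrl.sleep(.1); info(ctrl,"open"); ctrl.move_l([*p,hi],velocity=.25)
E
python3 - <<'E'
from h import *
from cell import ctrl
p=slot(1,1)
ok=insert(ctrl,p,.0912)
if ok: 
    release_up(ctrl,p,.1)
    c,st=grab("side"); cv2.imwrite("pics/in1s.png",c["frame"])
    c,st=grab("wrist"); cv2.imwrite("pics/in1w.png",c["frame"]); np.savez("in1w.npz",st_pos=st["position"],st_or=st["orientation"],**c)
E
```

```text
pre t 19.5 p [0.5781 0.3389 0.1703] F [ 0.1  0.4 -3.8] op 0.0304
in t 22.03 p [0.5776 0.3386 0.1017] F [-0.4  0.1 -1.2] op 0.0308
open t 22.46 p [0.5778 0.3387 0.102 ] F [0.3 0.2 0.1] op 0.0502
```

View pics/in1w.png

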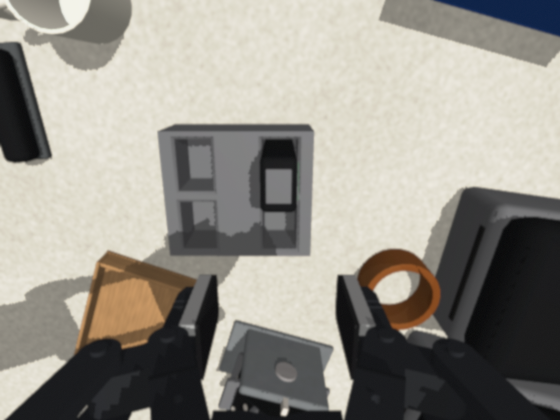

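```bash
python3 - <<'E'
from h import *
from cell import ctrl
pick_term(ctrl,(.5703,-.1325),np.radians(75.8))
p=slot(1,-1); print(p)
ctrl.goto([*p,.29],rotv(RA+np.pi/2)); ctrl.sleep(.3); info(ctrl,"above")
c,st=grab("wrist"); cv2.imwrite("pics/hold2.png",c["frame"])
for q in patches(c,st,.338,75,175):
    if q[4]<90 and abs(q[1][0]-.030)<.004: print(q[0].round(4),q[1].round(4),np.degrees(q[2]).round(1),q[3])
if insert(ctrl,p,.0912):
    release_up(ctrl,p,.1)
    c,st=grab("wrist"); cv2.imwrite("pics/in2w.png",c["frame"])
E
```

```text
down t 26.9 p [ 0.5712 -0.1328  0.091 ] F [-0.2 -0.5  0.2] op 0.0617
grip t 27.27 p [ 0.5714 -0.1328  0.0914] F [-0.8 -0.7  4.6] op 0.0307
lift t 28.23 p [ 0.5691 -0.1321  0.2875] F [-0.7  0.1 -2.1] op 0.031
[0.59395   0.2726059]
above t 30.02 p [0.5943 0.2717 0.2902] F [ 1.   0.8 -1.2] op 0.0307
[0.5935 0.2718] [0.03   0.0222] -76.2 [276.75181347 313.79585492]
pre t 31.33 p [0.5945 0.2728 0.1703] F [ 0.2  0.2 -1.6] op 0.031
in t 33.87 p [0.5938 0.2726 0.1016] F [-0.3  0.1 -1.6] op 0.0311
open t 34.29 p [0.5941 0.2727 0.1019] F [ 0.3 -0.3  0.3] op 0.0494
```

```bash
python3 - <<'E'
from h import *
from cell import ctrl
pick_term(ctrl,(.5457,-.2966),np.radians(106.4))
p=slot(-1,1); print(p)
ctrl.goto([*p,.29],rotv(RA+np.pi/2)); ctrl.sleep(.3); info(ctrl,"above")
c,st=grab("wrist"); cv2.imwrite("pics/hold3.png",c["frame"])
for q in patches(c,st,.338,75,175):
    if q[4]<90 and abs(q[1][0]-.030)<.004: print(q[0].round(4),q[1].round(4),np.degrees(q[2]).round(1),q[3])
if insert(ctrl,p,.0912):
    release_up(ctrl,p,.1)
    c,st=grab("wrist"); cv2.imwrite("pics/in3w.png",c["frame"])
    c,st=grab("side"); cv2.imwrite("pics/in3s.png",c["frame"])
    c,st=grab("top"); cv2.imwrite("pics/in3t.png",c["frame"])
    np.savez("top3.npz",**c)
E
```

```text
down t 39.02 p [ 0.5465 -0.2971  0.0911] F [0.7 0.4 0. ] op 0.062
grip t 39.39 p [ 0.5468 -0.2973  0.0915] F [0.7 0.7 4.3] op 0.0306
lift t 40.34 p [ 0.5445 -0.2959  0.2874] F [-0.1  0.2 -2.5] op 0.0304
[0.49025   0.3169941]
above t 42.84 p [0.4906 0.3166 0.29  ] F [-0.1 -0.5 -2.2] op 0.0306
[0.4685 0.3181] [0.0262 0.0062] -87.2 [222.75386598 299.49742268]
[0.4897 0.3168] [0.03   0.0222] -76.2 [276.67063389 313.72393273]
pre t 44.15 p [0.4907 0.3173 0.1702] F [ 0.4 -0.6 -2. ] op 0.0309
in t 46.68 p [0.4901 0.3169 0.1016] F [-0.5  0.  -2.2] op 0.0309
open t 47.11 p [0.4905 0.3171 0.102 ] F [-0.3  0.4  0.3] op 0.0497
```

View pics/in3w.png

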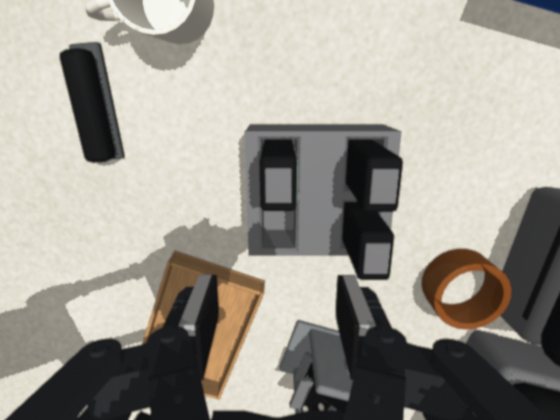

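View pics/in3s.png

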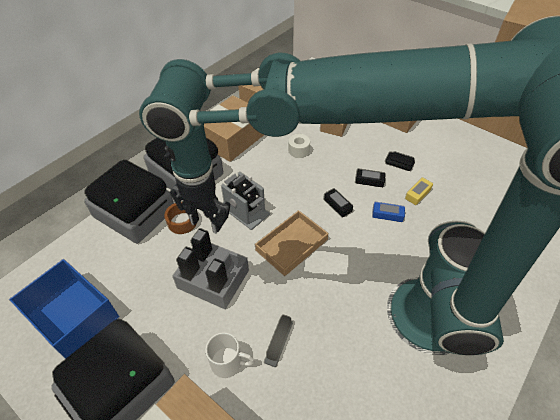

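View pics/in3t.png

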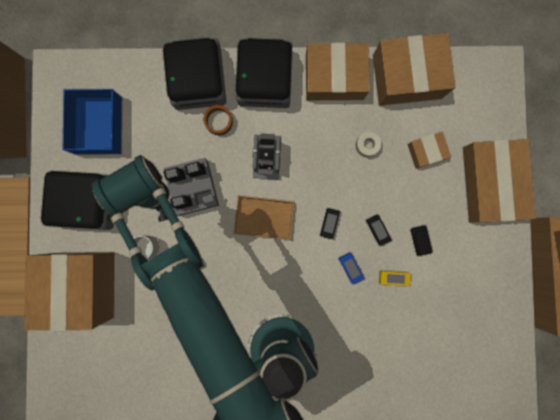

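```bash
python3 - <<'E'
from h import *
look((0.4406,0.0529),tag="wT",h=.33,zt=.03)
c,st=look((0.405,-0.25),tag="wK",h=.33,zt=.034)
for p in patches(c,st,.034,85,175):
    if p[4]<90 and p[1][0]<.08: print(p[0].round(4),p[1].round(4),np.degrees(p[2]).round(1),p[3].round(0),p[4])
E
```

```text
wT clock 49.67 at [0.5204 0.0535 0.3298] qz 1.62
wK clock 51.19 at [ 0.4838 -0.2491  0.3301] qz 1.05
[ 0.4182 -0.1648] [0.0594 0.0295] -15.2 [211. 203.] 27.0
[ 0.393  -0.3279] [0.0591 0.0292] 27.0 [335. 221.] 26.0
[ 0.2674 -0.2337] [0.0579 0.0277] 26.8 [265. 303.] 76.0
[ 0.2237 -0.1216] [0.0158 0.0147] 0.0 [189. 329.] 24.0
[ 0.2237 -0.3784] [0.0198 0.0113] -32.7 [364. 329.] 24.0
[ 0.064  -0.4682] [0.0379 0.0252] -90.0 [412. 412.] 24.0
```

View pics/wT.png

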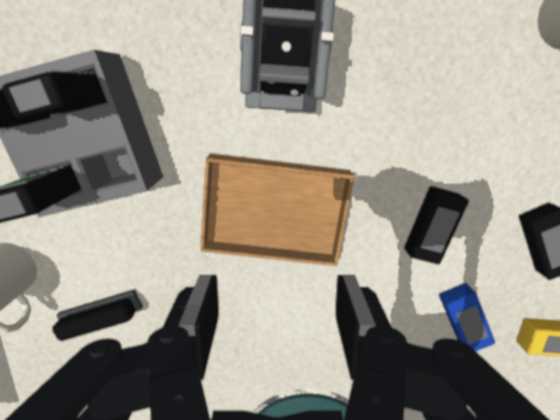

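View pics/wK.png

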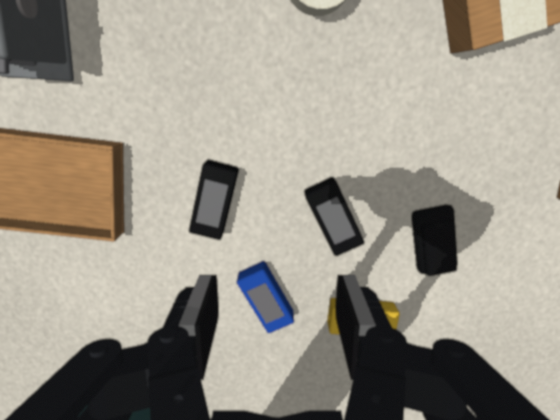

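```bash
python3 - <<'E'
from h import *
c,st=load("wT")
hsv=cv2.cvtColor(c["frame"],cv2.COLOR_BGR2HSV)
m=cv2.inRange(hsv,(8,90,40),(20,255,255)); n,l,s,_=cv2.connectedComponentsWithStats(m); i=1+np.argmax(s[1:,4]); print(s[i])
cs,_=cv2.findContours((l==i).astype(np.uint8),0,cv2.CHAIN_APPROX_NONE)
hull=cv2.convexHull(max(cs,key=len)); ap=cv2.approxPolyDP(hull,6,True)[:,0]; print(ap.tolist())
for pts in (ap,np.array([(207,155),(353,172),(337,264),(202,249)])):
    P=ray(c,pts,.035,st)[:,:2]; print(P.round(4).tolist(),P.mean(0).round(4))
    k=len(P);print([float(np.linalg.norm(P[j]-P[(j+1)%k]).round(4)) for j in range(k)],[float(np.degrees(np.arctan2(*(P[(j+1)%k]-P[j])[::-1])).round(1)) for j in range(k)])
cc,ss,a=rect(ray(c,max(cs,key=len)[:,0],.035,st)); print(cc,ss,a)
E
```

```text
[  201   155   153   110 13738]
[[206, 159], [349, 171], [336, 264], [202, 250]]
[[0.5126, 0.141], [0.4974, -0.0387], [0.3667, -0.0292], [0.3877, 0.1541]] [0.4411 0.0568]
[0.1803, 0.1311, 0.1844, 0.1255] [-94.8, 175.8, 83.4, -6.0]
[[0.5176, 0.1394], [0.4961, -0.0439], [0.3667, -0.0306], [0.3892, 0.154]] [0.4424 0.0547]
[0.1846, 0.1301, 0.1859, 0.1292] [-96.7, 174.1, 83.0, -6.5]
[0.44228723 0.05510321] [0.18794136 0.13323978] 83.10923767089844
```

```bash
cat >> h.py <<'E'
TC=np.array([.442,.0545]);TA=np.radians(-6.9)
def tpos(y): return TC+y*np.array([-np.sin(TA),np.cos(TA)])
def brick(ctrl,xy,yaw,dst,hi=.16,zg=.005):
    ctrl.move_gripper(.075,60)
    ctrl.goto([*xy,hi],rotv(yaw)); ctrl.move_l([*xy,.06],velocity=.2); ctrl.move_l([*xy,zg],velocity=.1)
    info(ctrl,"down"); ctrl.move_gripper(0,60); s=info(ctrl,"grip")
    if s["opening"]<.04: print("MISS"); return False
    ctrl.move_l([*xy,hi],velocity=.2); info(ctrl,"lift")
    ctrl.goto([*dst,hi],rotv(TA)); ctrl.sleep(.2); s=info(ctrl,"above")
    c,st=grab("wrist"); cv2.imwrite("pics/brick%d.png"%int(s["clock"]),c["frame"])
    for p in patches(c,st,s["position"][2]+.029,75,175):
        if p[4]<90 and .05<p[1][0]<.07: print("label",p[0].round(4),p[1].round(4),np.degrees(p[2]).round(1))
    ctrl.move_l([*dst,.06],velocity=.2); ctrl.move_l([*dst,zg+.0062],velocity=.06); ctrl.sleep(.2); info(ctrl,"placed")
    ctrl.move_gripper(.057); ctrl.sleep(.1); info(ctrl,"open")
    ctrl.move_l([*dst,.12],velocity=.15); info(ctrl,"up")
    return True
E
python3 - <<'E'
from h import *
from cell import ctrl
print(tpos(.037),tpos(-.037))
c,st=look((0.405,-0.25),tag="wK2",h=.33,zt=.034)
B=[p for p in patches(c,st,.034,85,175) if p[4]<45 and .05<p[1][0]<.065]
for p in B: print(p[0].round(4),np.degrees(p[2]).round(1),p[4])
p=min(B,key=lambda p:np.linalg.norm(p[0]-[.418,-.165]))
brick(ctrl,p[0],p[2],tpos(.037))
E
```

```text
[0.44644506 0.09123202] [0.43755494 0.01776798]
wK2 clock 51.79 at [ 0.4834 -0.2501  0.33  ] qz 1.05
[ 0.4182 -0.1649] -14.9 27.0
[ 0.3928 -0.3279] 26.9 26.0
down t 54.38 p [ 0.4188 -0.1651  0.0056] F [ 0.3 -0.2 -0.2] op 0.0747
grip t 55.07 p [ 0.4191 -0.1653  0.0058] F [-0.  -0.1  5.6] op 0.0002
MISS
```

```bash
python3 - <<'E'
from h import *
from cell import ctrl
c,st=grab("wrist"); cv2.imwrite("pics/miss.png",c["frame"])
c,st=grab("side"); cv2.imwrite("pics/misss.png",c["frame"])
E
```

```text
(no output)
```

View pics/miss.png

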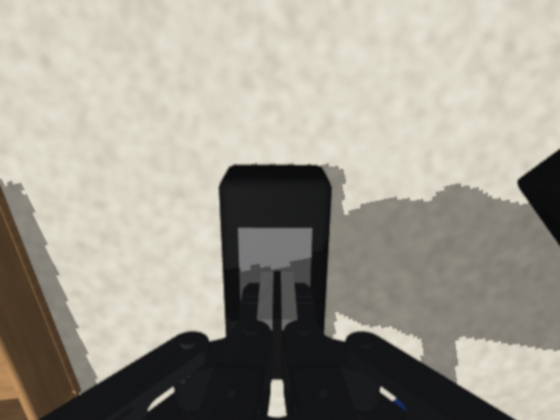

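View pics/misss.png

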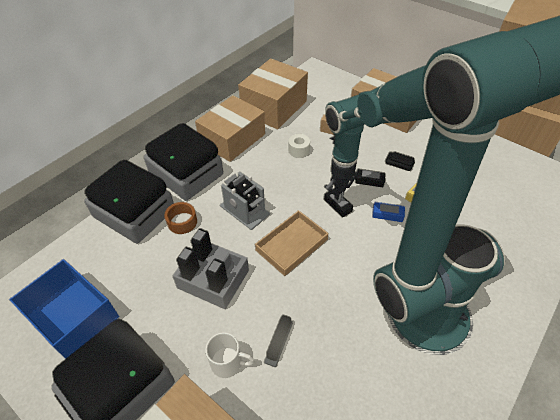

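```bash
python3 - <<'E'
from h import *
from cell import ctrl
im=cv2.imread("pics/miss.png")[150:400,180:380]; im=cv2.convertScaleAbs(cv2.resize(im,None,fx=2.4,fy=2.4,interpolation=cv2.INTER_CUBIC),alpha=1.8,beta=20); cv2.imwrite("pics/missz.png",im)
s=info(ctrl); print(s["joint_positions"],s["orientation"])
c,st=grab("wrist"); P=cloud(c,st); print(P[200,275],P[240,275],P[265,275],P[280,268],P[290,268],P[300,240],P[320,235])
im=cv2.imread("pics/misss.png")[150:240,290:440]; im=cv2.resize(im,None,fx=5,fy=5,interpolation=cv2.INTER_CUBIC); cv2.imwrite("pics/misssz.png",im)
E
```

```text
t 55.17 p [ 0.4191 -0.1653  0.0058] F [-0.2 -0.5  5.3] op 0.0001
[-4.30975330e-01  5.95201787e-02  2.24732205e+00  6.65055857e-05
  8.32951044e-01  1.39981848e+00] [ 3.11459151e+00 -4.07260148e-01  2.72191062e-03]
[ 0.45749027 -0.17573111  0.03362039] [ 0.4415861  -0.17146894  0.03555112] [ 0.43005733 -0.16836991  0.03437781] [ 0.43006469 -0.16556594  0.04577956] [ 0.43021021 -0.16577773  0.05361587] [ 0.41784827 -0.14935083  0.03478894] [ 0.40842596 -0.14416063  0.03445722]
```

View pics/missz.png

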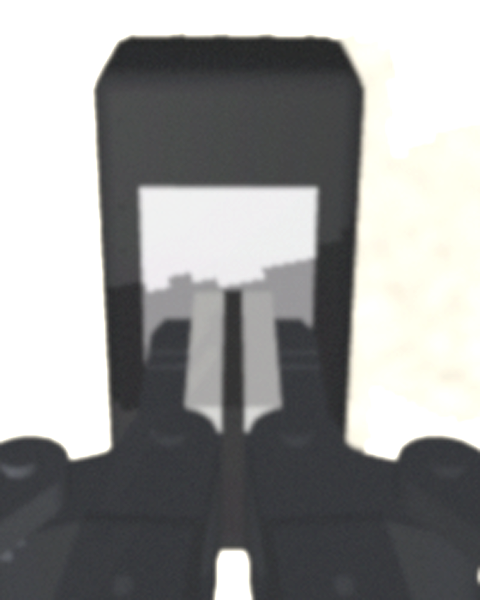

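View pics/misssz.png

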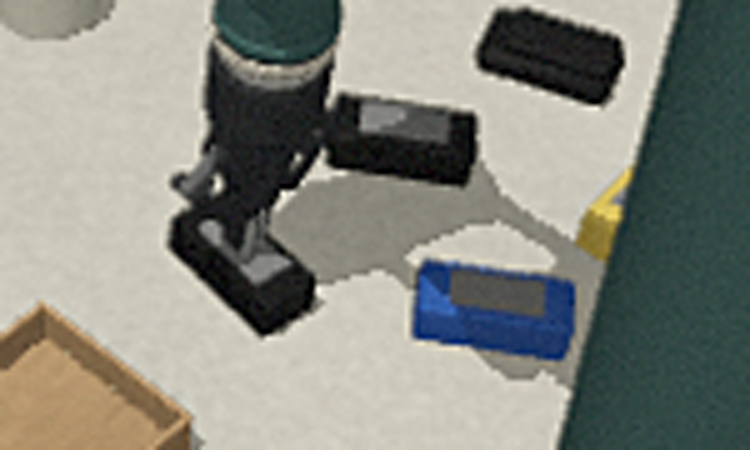

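```bash
python3 - <<'E'
from h import *
from cell import ctrl
for z in (.008,.012,.018,.025,.032,.04,.06):
    ctrl.move_l([.4191,-.1653,z],velocity=.05); info(ctrl,"up")
c,st=grab("wrist"); cv2.imwrite("pics/miss2.png",c["frame"])
c,st=grab("side"); cv2.imwrite("pics/miss2s.png",c["frame"][150:240,290:440].repeat(5,0).repeat(5,1))
E
```

```text
up t 55.47 p [ 0.4189 -0.1652  0.0079] F [-0.7  1.2 -0.3] op -0.0
up t 55.72 p [ 0.4192 -0.1654  0.0121] F [ 0.2 -0.1 -0.3] op -0.0003
up t 55.98 p [ 0.4196 -0.1655  0.0185] F [ 0.3  0.4 -0. ] op -0.0002
up t 56.27 p [ 0.4196 -0.1655  0.0256] F [-0.  -0.1  0.4] op -0.0002
up t 56.57 p [ 0.4196 -0.1655  0.0325] F [-0.5 -0.2  0.6] op 0.0001
up t 56.88 p [ 0.4196 -0.1655  0.0405] F [ 0.5 -0.2 -0.6] op 0.0001
up t 57.42 p [ 0.4194 -0.1654  0.0604] F [1.1 0.  0.8] op -0.0002
```

View pics/miss2.png

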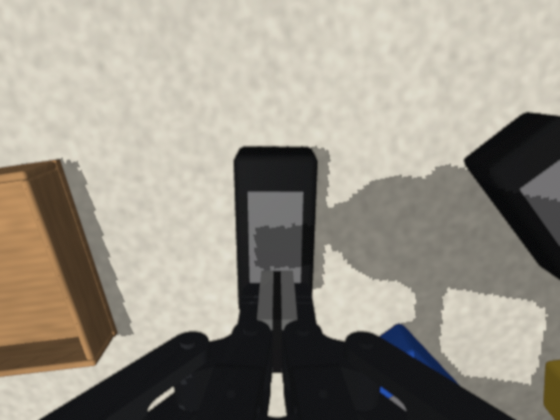

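View pics/miss2s.png

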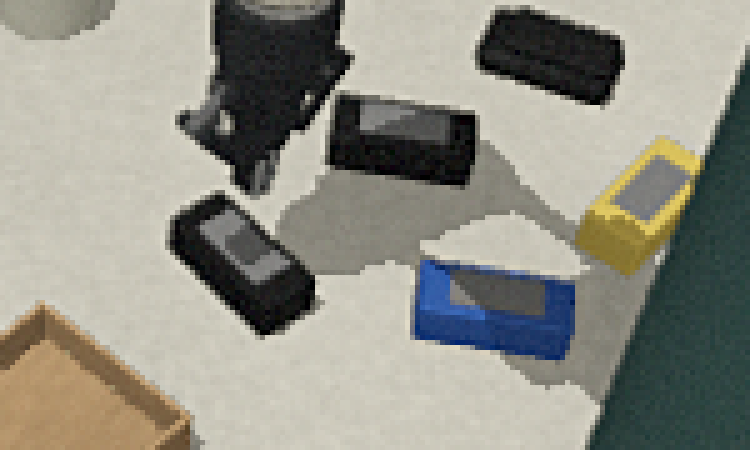

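```bash
python3 - <<'E'
from h import *
from cell import ctrl
z=.042
while z>.028:
    z-=.002; ctrl.move_l([.4194,-.1654,z],velocity=.05); s=ctrl.state(); print(round(z,3),s["position"][2].round(4),s["contact_force"].round(1))
    if s["contact_force"][2]>4: break
ctrl.move_l([.4194,-.1654,.06],velocity=.1)
E
```

```text
0.04 0.0395 [ 0.3 -0.1 -0. ]
0.038 0.0381 [0.4 0.4 0.5]
0.036 0.0359 [-0.4  0.3  0.5]
0.034 0.0339 [-0.5 -0.3 -0.4]
0.032 0.0318 [ 0.6 -0.3 -0.8]
0.03 0.0298 [-0.3 -0.5 -0.2]
0.028 0.0278 [-0.1  0.2 -0.6]
```

```bash
python3 - <<'E'
from h import *
from cell import ctrl
x,y=.49,-.19
ctrl.move_l([x,y,.06],velocity=.2);ctrl.move_l([x,y,.012],velocity=.15)
z=.012
while z>.0025:
    z-=.002; ctrl.move_l([x,y,z],velocity=.05); s=ctrl.state(); print(round(z,4),s["position"][2].round(4),s["contact_force"].round(1))
    if s["contact_force"][2]>4: break
c,st=grab("wrist"); cv2.imwrite("pics/tab.png",c["frame"]); P=cloud(c,st);print(P[330,170],P[330,400])
ctrl.move_l([x,y,.06],velocity=.15)
E
```

```text
0.01 0.011 [-0.3  0.5  0.6]
0.008 0.0082 [ 0.4 -0.5  0.2]
0.006 0.0058 [ 0.6 -0.2 -0.4]
0.004 0.0038 [-0.   1.1  0.2]
0.002 0.0018 [ 0.7 -0.5 -1.1]
[ 0.46209307 -0.12304367 -0.00054774] [ 0.42953028 -0.24462907 -0.00066029]
```

View pics/tab.png

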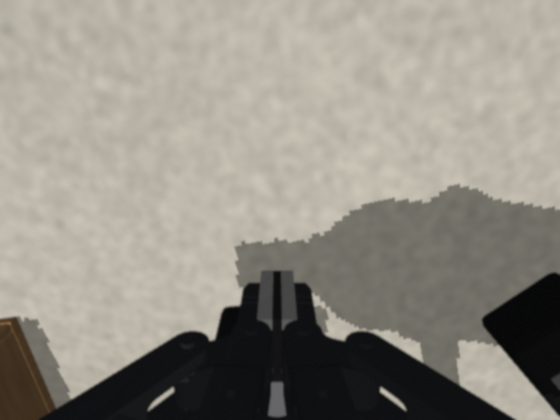

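```bash
python3 - <<'E'
from h import *
from cell import ctrl
ctrl.move_gripper(.07); info(ctrl,"open"); ctrl.move_gripper(0,60); info(ctrl,"shut"); ctrl.sleep(.1); info(ctrl,"shut+.1")
x,y=.4194,-.1654
ctrl.move_l([x,y,.06],velocity=.2);ctrl.move_l([x,y,.028],velocity=.1)
z=.028
while z>.0075:
    z-=.0025; ctrl.move_l([x,y,z],velocity=.05); s=ctrl.state(); print(round(z,4),s["position"][2].round(4),s["contact_force"].round(1))
    if s["contact_force"][2]>4: break
c,st=grab("side"); cv2.imwrite("pics/t1s.png",c["frame"][150:240,290:440].repeat(5,0).repeat(5,1))
E
```

```text
open t 63.53 p [ 0.49 -0.19  0.06] F [ 0.1 -0.5  0.3] op 0.0702
shut t 64.2 p [ 0.49 -0.19  0.06] F [-0.5 -0.3  0. ] op -0.0004
shut+.1 t 64.3 p [ 0.49 -0.19  0.06] F [-0.8  0.1  0.1] op -0.0004
0.0255 0.0259 [ 0.2 -0.6  0.7]
0.023 0.023 [-0.1 -0.  -0.3]
0.0205 0.0203 [ 0.2 -0.2 -0.6]
0.018 0.0178 [ 0.2  0.2 -1. ]
0.0155 0.0153 [-0.2  0.1  0.3]
0.013 0.0128 [ 0.1 -0.  -0. ]
0.0105 0.0103 [ 0.  -0.6  0.6]
0.008 0.0078 [-0.   0.6 -0.6]
0.0055 0.0058 [-0.8 -0.3  2.3]
```

View pics/t1s.png

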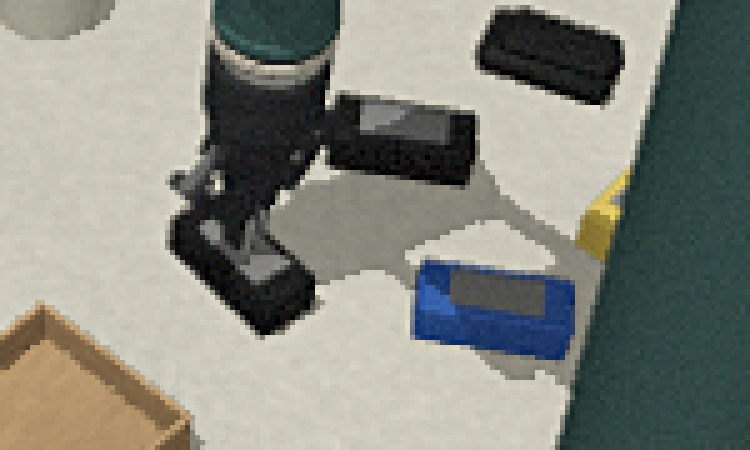

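```bash
python3 - <<'E'
from h import *
from cell import ctrl
x,y=.4194,-.1654
ctrl.move_l([x,y,.06],velocity=.15)
x,y=.49,-.19
ctrl.move_l([x,y,.06],velocity=.2);ctrl.move_l([x,y,.003],velocity=.15)
z=.003
while z>-.006:
    z-=.001; ctrl.move_l([x,y,z],velocity=.05); s=ctrl.state(); print(round(z,4),s["position"][2].round(4),s["contact_force"].round(1))
    if s["contact_force"][2]>4: break
ctrl.move_l([x,y,.06],velocity=.15)
E
```

```text
0.002 0.0032 [ 0.9  0.3 -0.6]
0.001 0.0012 [-0.3 -0.9  0.7]
0.0 -0.0001 [ 0.3 -0.4  0.1]
-0.001 -0.0011 [-0.5 -0.1 -0.4]
-0.002 -0.0021 [-0.1 -0.6 -0.2]
-0.003 -0.0031 [ 0.2 -0.1 -0.2]
-0.004 -0.0041 [1.  0.4 0.4]
-0.005 -0.0051 [0.  0.1 1.3]
-0.006 -0.0061 [-0.   0.1  0.5]
```

```bash
python3 - <<'E'
from h import *
from cell import ctrl
print(ctrl.tcp_to_grasp)
for op in (0,.046,.06):
    ctrl.move_gripper(op,60); ctrl.sleep(.1)
    c,st=grab("wrist"); P=cloud(c,st)
    Rm=R.from_rotvec(st["orientation"]).as_matrix(); Q=(P-st["position"])@Rm
    m=(P[...,2]>.07)&(abs(Q[...,0])<.03)
    q=Q[m]; 
    print(op,st["opening"],"max tool z",np.nanpercentile(q[:,2],[90,98,99.5,100]).round(4), q[q[:,2]>np.nanpercentile(q[:,2],98)].mean(0).round(4))
    cv2.imwrite(f"pics/op{int(op*1000)}.png",c["frame"])
    for v in range(262,300,4):
        row=Q[v,:,:]; k=np.where(m[v])[0]
        if len(k): print(v,k.min(),k.max(),row[k[len(k)//3]].round(4))
info(ctrl)
E
```

```text
0.0187
0 0.00014622906528312626 max tool z [-0.0653 -0.0412 -0.0351 -0.0304] [ 0.0092  0.0007 -0.037 ]
270 261 292 [ 0.0105 -0.0015 -0.0312]
274 261 292 [ 0.0105 -0.0014 -0.0346]
278 260 293 [ 0.0109 -0.0014 -0.0386]
282 248 305 [ 0.0106 -0.0029 -0.0412]
286 245 308 [ 0.0108 -0.0032 -0.0446]
290 242 311 [ 0.0112 -0.0035 -0.0482]
294 242 311 [ 0.0103 -0.0034 -0.0494]
298 241 312 [ 0.0106 -0.0033 -0.0528]
0.046 0.04584205406362884 max tool z [-0.0576 -0.0397 -0.0345 -0.0293] [ 0.0046  0.0007 -0.0362]
274 204 349 [ 0.0111 -0.0236 -0.0357]
278 202 351 [ 0.0113 -0.0234 -0.0393]
282 201 352 [ 0.0109 -0.0231 -0.0418]
286 190 363 [ 0.0105 -0.0239 -0.0441]
290 185 368 [ 0.0112 -0.0239 -0.0481]
294 182 371 [ 0.0109 -0.0239 -0.0504]
298 181 372 [ 0.0111 -0.0238 -0.0534]
0.06 0.059724585128997705 max tool z [-0.0575 -0.0412 -0.0366 -0.032 ] [ 0.0037  0.0007 -0.0381]
278 185 368 [ 0.0116 -0.0304 -0.0399]
282 183 370 [ 0.0112 -0.0299 -0.0423]
286 181 372 [ 0.0113 -0.0293 -0.0454]
290 170 383 [ 0.0117 -0.0297 -0.049 ]
294 165 388 [ 0.0106 -0.0306 -0.05  ]
298 162 391 [ 0.0111 -0.0298 -0.0535]
 t 73.47 p [ 0.49 -0.19  0.06] F [-0.2 -0.4 -0.9] op 0.0599
```

```bash
sed -i 's/s\["position"\]\[2\]+.029/s["position"][2]+.034-zg/; s/move_l(\[\*xy,.06\],velocity=.2)/move_l([*xy,.03],velocity=.2)/; s/move_l(\[\*dst,.06\],velocity=.2)/move_l([*dst,.02],velocity=.2)/; s/hi=.16,zg=.005/hi=.13,zg=-.024/' h.py; sed -n '/def brick/,/return True/p' h.py
python3 - <<'E'
from h import *
from cell import ctrl
p=[.4182,-.1649]
brick(ctrl,p,np.radians(-15),tpos(.037))
c,st=grab("wrist"); cv2.imwrite("pics/b1.png",c["frame"])
E
```

```text
def brick(ctrl,xy,yaw,dst,hi=.13,zg=-.024):
    ctrl.move_gripper(.075,60)
    ctrl.goto([*xy,hi],rotv(yaw)); ctrl.move_l([*xy,.03],velocity=.2); ctrl.move_l([*xy,zg],velocity=.1)
    info(ctrl,"down"); ctrl.move_gripper(0,60); s=info(ctrl,"grip")
    if s["opening"]<.04: print("MISS"); return False
    ctrl.move_l([*xy,hi],velocity=.2); info(ctrl,"lift")
    ctrl.goto([*dst,hi],rotv(TA)); ctrl.sleep(.2); s=info(ctrl,"above")
    c,st=grab("wrist"); cv2.imwrite("pics/brick%d.png"%int(s["clock"]),c["frame"])
    for p in patches(c,st,s["position"][2]+.034-zg,75,175):
        if p[4]<90 and .05<p[1][0]<.07: print("label",p[0].round(4),p[1].round(4),np.degrees(p[2]).round(1))
    ctrl.move_l([*dst,.02],velocity=.2); ctrl.move_l([*dst,zg+.0062],velocity=.06); ctrl.sleep(.2); info(ctrl,"placed")
    ctrl.move_gripper(.057); ctrl.sleep(.1); info(ctrl,"open")
    ctrl.move_l([*dst,.12],velocity=.15); info(ctrl,"up")
    return True
down t 75.6 p [ 0.4189 -0.1652 -0.0234] F [-0.1  0.2  0.1] op 0.0754
grip t 75.97 p [ 0.4194 -0.1654 -0.0229] F [-0.7 -0.3  5.1] op 0.0451
lift t 76.89 p [ 0.4168 -0.1643  0.1284] F [-0.1  0.2 -2.9] op 0.045
above t 78.1 p [0.4466 0.09   0.1299] F [ 0.8 -0.3 -2.8] op 0.0447
placed t 79.83 p [ 0.4453  0.0911 -0.0179] F [-5.8 -1.4  6.5] op 0.045
open t 80.21 p [ 0.4467  0.0913 -0.0179] F [-0.4 -0.8 -0.2] op 0.0569
up t 81.28 p [0.4455 0.0911 0.119 ] F [-0.3  0.5 -0.4] op 0.0569
```

```bash
python3 - <<'E'
from h import *
c,st=look((0.4406,0.0529),tag="wT2",h=.33,zt=.03)
for p in patches(c,st,.039,85,175):
    if p[4]<90 and .05<p[1][0]<.07: print(p[0].round(4),p[1].round(4),np.degrees(p[2]).round(1),p[3].round(0),p[4])
E
```

```text
wT2 clock 82.53 at [0.5195 0.0531 0.3284] qz 1.62
[0.6748 0.0405] [0.0584 0.0091] 86.2 [287.  12.] 51.0
[0.613  0.0452] [0.0559 0.0177] 86.1 [283.  72.] 29.0
[0.4443 0.0905] [0.0603 0.03  ] -6.9 [247. 211.] 29.0
[ 0.3971 -0.317 ] [0.0612 0.0206] 14.0 [553. 244.] 26.0
```

View pics/wT2.png

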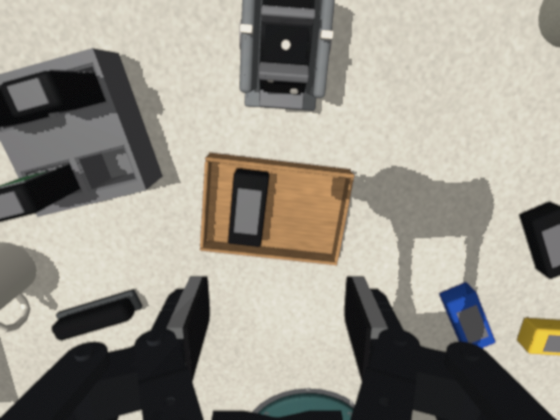

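```bash
python3 - <<'E'
from h import *
from cell import ctrl
c,st=look((0.40,-0.28),tag="wK3",h=.33,zt=.034)
B=[p for p in patches(c,st,.034,85,175) if p[4]<45 and .05<p[1][0]<.065]
for p in B: print(p[0].round(4),np.degrees(p[2]).round(1),p[4])
p=min(B,key=lambda p:np.linalg.norm(p[0]-[.393,-.328]))
if np.linalg.norm(p[0]-[.393,-.328])<.08:
    brick(ctrl,p[0],p[2],tpos(-.037))
    c,st=look((0.4406,0.0529),tag="wT3",h=.33,zt=.03)
    for p in patches(c,st,.039,85,175):
        if p[4]<90 and .05<p[1][0]<.07: print(p[0].round(4),p[1].round(4),np.degrees(p[2]).round(1),p[3].round(0),p[4])
    c,st=grab("top"); cv2.imwrite("pics/t4.png",c["frame"])
E
```

```text
wK3 clock 84.14 at [ 0.4788 -0.2792  0.3301] qz 1.0
[ 0.3943 -0.3279] 27.0 24.0
down t 86.74 p [ 0.3947 -0.3283 -0.0235] F [0.  0.3 0.1] op 0.075
grip t 87.12 p [ 0.3951 -0.3286 -0.0229] F [ 0.1 -0.   4.7] op 0.0454
lift t 88.03 p [ 0.3932 -0.3268  0.1282] F [-0.  -0.2 -2.9] op 0.0448
above t 89.54 p [0.4377 0.0169 0.1299] F [-0.4  0.7 -3. ] op 0.0449
placed t 91.28 p [ 0.4365  0.0178 -0.0179] F [-4.8  0.3  5.6] op 0.0451
open t 91.65 p [ 0.4378  0.0178 -0.0178] F [0.4 0.5 0.8] op 0.0571
up t 92.72 p [0.4366 0.0178 0.119 ] F [-0.  -0.  -0.5] op 0.0568
wT3 clock 93.92 at [0.5196 0.0527 0.3286] qz 1.62
[0.6749 0.0408] [0.0583 0.0092] 86.3 [287.  12.] 52.0
[0.6129 0.0455] [0.0567 0.0178] 86.1 [282.  72.] 29.0
[0.4443 0.0905] [0.0605 0.0301] -6.9 [247. 211.] 30.0
[0.4369 0.017 ] [0.0604 0.0302] -7.0 [303. 216.] 29.0
```

View pics/wT3.png

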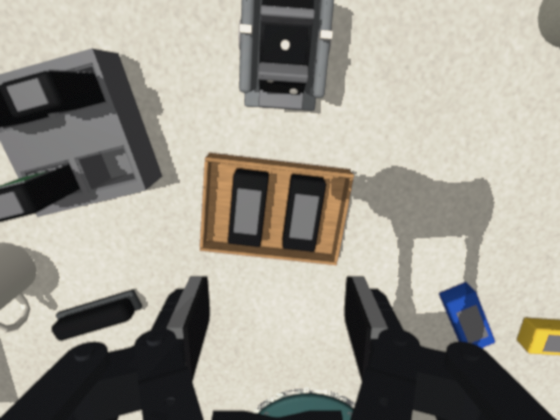

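```bash
python3 - <<'E'
from h import *
c,st=look((0.543,0.293),tag="wR",h=.33,zt=.15,yaw=RA)
P=cloud(c,st)
for p in patches(c,st,.15,75,175):
    if p[4]<70 and .025<p[1][0]<.035:
        u,v=p[3].astype(int); print(p[0].round(4),p[1].round(4),np.degrees(p[2]).round(1),"z",np.nanmedian(P[v-4:v+5,u-4:u+5,2]).round(4))
print("rack top",np.nanmedian(P[:,:,2][(abs(P[...,0]-.542)<.01)&(abs(P[...,1]-.295)<.04)]))
c,st=look((0.64,0.05),tag="wC2",h=.30,zt=.12,yaw=0)
im=cv2.resize(c["frame"][90:290,200:360],None,fx=3,fy=3,interpolation=cv2.INTER_CUBIC); cv2.imwrite("pics/wC2z.png",im)
E
```

```text
wR clock 95.33 at [0.5801 0.3009 0.3305] qz 1.77
[0.6588 0.0573] [0.0276 0.008 ] 85.5 z 0.1463
[0.5764 0.3386] [0.0309 0.0213] -76.2 z 0.1517
[0.5922 0.2721] [0.03   0.0223] -76.2 z 0.1518
[ 0.3762 -0.095 ] [0.0262 0.0187] 27.6 z 0.0345
[0.33   0.0572] [0.0312 0.0143] -76.3 z -0.0001
rack top 0.06970194674959684
wC2 clock 96.73 at [0.6779 0.0514 0.3003] qz 1.61
```

View pics/wR.png

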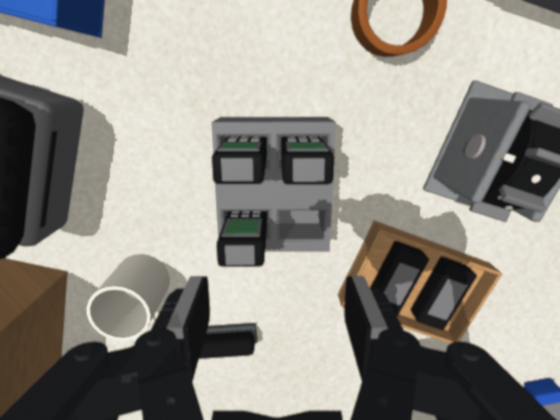

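View pics/wC2z.png

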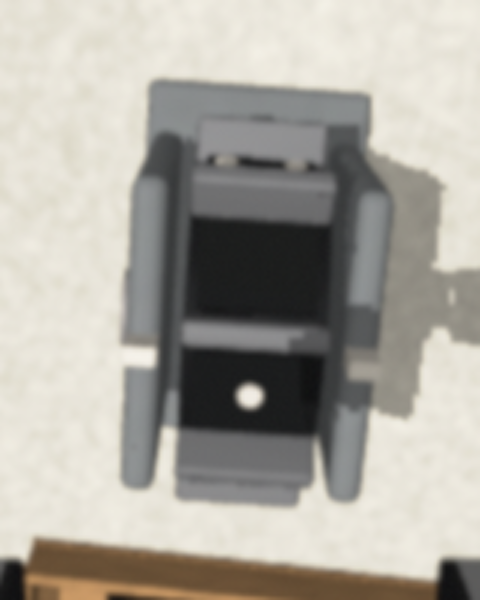

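```bash
python3 - <<'E'
from h import *
for t,box in [("wC2",(200,190,360,235)),("wT3",(235,15,345,50)),("wC",(230,195,340,230)),("wA",(20,160,110,200))]:
    c,st=load(t)
    g=cv2.cvtColor(c["frame"],cv2.COLOR_BGR2GRAY); x0,y0,x1,y1=box
    P=cloud(c,st)
    m=np.zeros_like(g); m[y0:y1,x0:x1]=((g>140)[y0:y1,x0:x1])
    n,l,s,cen=cv2.connectedComponentsWithStats(m)
    for i in range(1,n):
        if 15<s[i,4]<400:
            k=l==i
            z=np.nanmedian(P[k][:,2]); print(t,cen[i].round(1),s[i].tolist(),"z",z.round(4),"pt",np.nanmedian(P[k],0).round(4),"at.125",ray(c,cen[i],.125,st)[0,:2].round(4),"at .132",ray(c,cen[i],.132,st)[0,:2].round(4))
E
```

```text
wC2 [246.5 194.9] [245, 190, 4, 11, 43] z 0.1177 pt [0.6568 0.0804 0.1177] at.125 [0.6592 0.0795] at .132 [0.6612 0.0789]
wC2 [275.6 201. ] [263, 199, 31, 4, 74] z 0.1465 pt [0.6598 0.052  0.1465] at.125 [0.653  0.0515] at .132 [0.6552 0.0515]
wC2 [282.9 221.6] [279, 218, 9, 8, 56] z 0.1315 pt [0.6342 0.0444 0.1315] at.125 [0.6318 0.0444] at .132 [0.6344 0.0445]
wC2 [256.1 231.6] [253, 226, 7, 9, 27] z 0.0009 pt [0.5696 0.0777 0.0009] at.125 [0.6212 0.0709] at .132 [0.624  0.0705]
wC2 [315.9 231.2] [314, 228, 5, 7, 27] z 0.1179 pt [0.6185 0.0107 0.1179] at.125 [0.6216 0.0116] at .132 [0.6245 0.0124]
wT3 [240.4  29.8] [235, 15, 17, 35, 305] z 0.0883 pt [0.65   0.0895 0.0883] at.125 [0.6471 0.0844] at .132 [0.6463 0.0838]
wT3 [326.3  33.6] [320, 28, 14, 11, 131] z 0.1313 pt [0.6437 0.0078 0.1313] at.125 [0.6439 0.0068] at .132 [0.6432 0.0076]
wT3 [284.8  44.4] [281, 40, 9, 10, 71] z 0.1319 pt [0.6347 0.0442 0.1319] at.125 [0.635  0.0443] at .132 [0.6345 0.0444]
wC [243.5 197.7] [241, 195, 6, 7, 38] z 0.1175 pt [0.6545 0.0804 0.1175] at.125 [0.6568 0.0797] at .132 [0.6589 0.0791]
wC [270.5 201.4] [259, 199, 25, 5, 83] z 0.1465 pt [0.6597 0.0538 0.1465] at.125 [0.653  0.0538] at .132 [0.6552 0.0536]
wC [280. 222.] [276, 219, 9, 7, 51] z 0.1317 pt [0.6343 0.0446 0.1317] at.125 [0.6318 0.0446] at .132 [0.6344 0.0447]
wC [313.8 227.8] [312, 226, 5, 4, 16] z 0.1178 pt [0.6225 0.0103 0.1178] at.125 [0.6255 0.0111] at .132 [0.6283 0.0119]
wA [ 23.8 182.3] [20, 160, 12, 40, 322] z 0.0001 pt [6.269e-01 1.679e-01 1.000e-04] at.125 [0.6463 0.0828] at .132 [0.6481 0.078 ]
wA [ 90.9 186.5] [86, 183, 11, 8, 70] z 0.1312 pt [0.6436 0.0082 0.1312] at.125 [0.6415 0.0109] at .132 [0.6434 0.0073]
wA [ 57.8 194.5] [55, 192, 7, 6, 36] z 0.132 pt [0.6346 0.0445 0.132 ] at.125 [0.6325 0.0486] at .132 [0.6346 0.0444]
```

```bash
python3 - <<'E'
from h import *
for t,boxes in [("wC2",[(236,196,256,222),(310,200,330,222)]),("wT3",[(238,20,256,45),(316,25,336,48)]),("wC",[(232,198,254,225),(308,200,330,226)])]:
    c,st=load(t); g=cv2.cvtColor(c["frame"],cv2.COLOR_BGR2GRAY); P=cloud(c,st)
    for (x0,y0,x1,y1) in boxes:
        sub=g[y0:y1,x0:x1]; ff=(P[y0:y1,x0:x1,2]>.126)&(sub>115)
        v,u=np.nonzero(ff); px=np.array([u.mean()+x0,v.mean()+y0]); print(t,px.round(1),len(u),"ray",ray(c,px,.132,st)[0,:2].round(4),"rect px",u.min()+x0,u.max()+x0,v.min()+y0,v.max()+y0, np.nanmedian(P[y0:y1,x0:x1][ff],0).round(4))
E
```

```text
wC2 [246. 207.] 87 ray [0.6492 0.0796] rect px 241 251 203 211 [0.6493 0.0797 0.1314]
wC2 [321. 212.] 81 ray [0.6443 0.0081] rect px 316 326 208 216 [0.6442 0.0081 0.1316]
wT3 [245.1  27.9] 92 ray [0.6478 0.0795] rect px 240 251 24 32 [0.6479 0.0796 0.1316]
wT3 [325.5  33.9] 96 ray [0.643  0.0084] rect px 320 331 30 38 [0.6429 0.0083 0.1318]
wC [243.  207.6] 84 ray [0.6491 0.0798] rect px 238 248 204 211 [0.6491 0.0799 0.1315]
wC [318.1 212.2] 86 ray [0.6443 0.0083] rect px 313 323 208 216 [0.6443 0.0082 0.1316]
```

```bash
cat >> h.py <<'E'
AX=np.array([.6463,.0439]);U=np.array([np.cos(np.radians(-4)),np.sin(np.radians(-4))]);CY=np.radians(-4)
TIP=.0283
def wp(x,tz): return [*(AX+U*x),tz-TIP]
def lead(th,h=.0575): return h*np.tan(th)-.004/np.cos(th)
def stroke(ctrl,x0,th,tz=.1355,v=.05):
    """x0 centre start, th final ridge angle"""
    ctrl.move_l(wp(x0,.175),velocity=.15); ctrl.move_l(wp(x0,tz),velocity=.08); ctrl.sleep(.15); info(ctrl,"in")
    x1=lead(th,tz-.078)-.011
    ctrl.move_l(wp(x1-.006,tz),velocity=v); info(ctrl,"mid"); ctrl.move_l(wp(x1,tz),velocity=.03); ctrl.sleep(.2); s=info(ctrl,"end")
    print("x tool",(s["position"][:2]-AX)@U,"want",x1,"y off",(s["position"][1]-AX[1]))
def back(ctrl,x0,x1):
    s=ctrl.state();x=(s["position"][:2]-AX)@U
    ctrl.move_l(wp(x-.002,.1355),velocity=.03); ctrl.move_l(wp(x-.002,.175),velocity=.15)
E
python3 - <<'E'
from h import *
from cell import ctrl
ctrl.move_gripper(0,60)
print(wp(-.010,.2)); ctrl.goto(wp(-.010,.2),rotv(CY))
ctrl.sleep(.2); s=info(ctrl)
c,st=grab("wrist"); cv2.imwrite("pics/whA.png",c["frame"])
stroke(ctrl,-.010,.45); back(ctrl,0,0)
ctrl.move_l(wp(-.046,.2),velocity=.15)
c,st=look((0.64,0.05),tag="wC3",h=.30,zt=.12,yaw=0)
im=cv2.resize(c["frame"][90:290,200:360],None,fx=3,fy=3,interpolation=cv2.INTER_CUBIC); cv2.imwrite("pics/wC3z.png",im)
E
```

```text
[np.float64(0.6363243594974017), np.float64(0.04459756473744125), 0.17170000000000002]
 t 98.16 p [0.6392 0.0447 0.1751] F [0.  0.3 0.7] op 0.0
in t 99.32 p [0.6368 0.0446 0.1078] F [-0.5 -0.7  0.5] op -0.0001
mid t 99.79 p [0.6534 0.0434 0.1072] F [-0.  -0.6 -0.1] op 0.0003
end t 100.34 p [0.6589 0.043  0.1074] F [-0.5  0.2 -0. ] op 0.0001
x tool 0.012673120405821452 want 0.012333428645058351 y off -0.0009026035032279472
wC3 clock 102.53 at [0.6768 0.0499 0.2981] qz 1.61
```

View pics/wC3z.png

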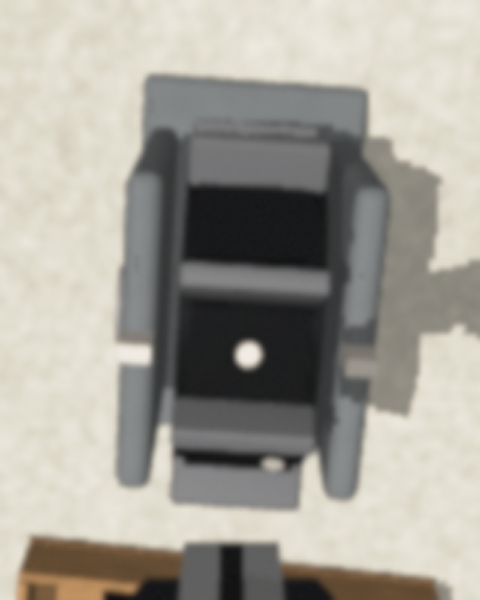

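View pics/whA.png

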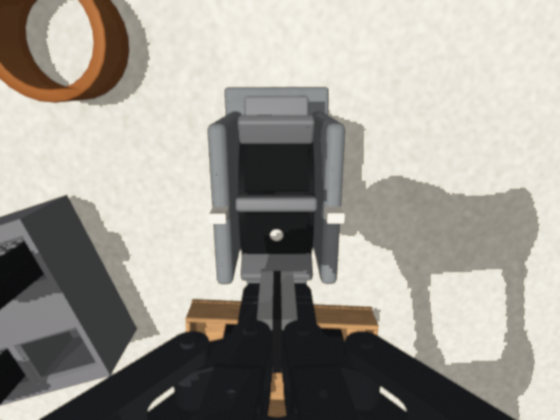

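Worked: the one-pip face is now about on top (pip at (249,354) between the marks). Next stroke.

```bash
cat >> h.py <<'E'
def pipangle(c,st):
    g=cv2.cvtColor(c["frame"],cv2.COLOR_BGR2GRAY); P=cloud(c,st)
    m=((g>130)&(np.linalg.norm(P[...,:2]-AX,axis=-1)<.075)&(abs((P[...,:2]-AX)@np.array([-U[1],U[0]]))<.024)&(P[...,2]>.09)&(P[...,2]<.14)).astype(np.uint8)
    n,l,s,cen=cv2.connectedComponentsWithStats(m); out=[]
    for i in range(1,n):
        if s[i,4]<12: continue
        q=np.nanmedian(P[l==i],0); r=ray(c,cen[i],.132,st)[0]
        out.append((cen[i].round(1),s[i,4],q.round(4),"ang",np.arctan2((q[:2]-AX)@U,q[2]-.078).round(3),"x@.132",((r[:2]-AX)@U).round(4),"y",((r[:2]-AX)@np.array([-U[1],U[0]])).round(4)))
    for o in out: print(o)
E
python3 - <<'E'
from h import *
from cell import ctrl
c,st=load("wC3"); pipangle(c,st)
ctrl.goto(wp(-.046,.2),rotv(CY)); ctrl.sleep(.2)
stroke(ctrl,-.046,.45); back(ctrl,0,0)
ctrl.move_l(wp(-.046,.2),velocity=.15)
c,st=look((0.64,0.05),tag="wC4",h=.30,zt=.12,yaw=0); pipangle(c,st)
im=cv2.resize(c["frame"][90:290,200:360],None,fx=3,fy=3,interpolation=cv2.INTER_CUBIC); cv2.imwrite("pics/wC4z.png",im)
E
```

```text
(array([282.4, 207.9]), np.int32(60), array([0.6476, 0.0441, 0.1327]), 'ang', np.float64(0.023), 'x@.132', np.float64(0.0012), 'y', np.float64(-0.0001))
(array([277.7, 252.2]), np.int32(498), array([0.5899, 0.0478, 0.1086]), 'ang', np.float64(-1.075), 'x@.132', np.float64(-0.0452), 'y', np.float64(0.0011))
in t 104.53 p [0.601  0.0471 0.1079] F [-0.4 -0.2 -1. ] op 0.0002
mid t 105.73 p [0.6531 0.0434 0.1075] F [-0.8  0.7  0.3] op 0.0001
end t 106.28 p [0.659  0.043  0.1075] F [-0.4 -0.5 -0.1] op -0.0
x tool 0.012770576095702195 want 0.012333428645058351 y off -0.0009039620699057352
wC4 clock 108.47 at [0.6768 0.05   0.2981] qz 1.61
(array([285.1, 164. ]), np.int32(48), array([0.686 , 0.0412, 0.1156]), 'ang', np.float64(0.815), 'x@.132', np.float64(0.0433), 'y', np.float64(0.0006))
(array([270.3, 197.4]), np.int32(63), array([0.6579, 0.0554, 0.1321]), 'ang', np.float64(0.196), 'x@.132', np.float64(0.0107), 'y', np.float64(0.0119))
(array([294.4, 217.8]), np.int32(60), array([0.6378, 0.0326, 0.1333]), 'ang', np.float64(-0.138), 'x@.132', np.float64(-0.008), 'y', np.float64(-0.0122))
(array([277.6, 252.1]), np.int32(497), array([0.5899, 0.0478, 0.1086]), 'ang', np.float64(-1.074), 'x@.132', np.float64(-0.0451), 'y', np.float64(0.0013))
```

View pics/wC4z.png

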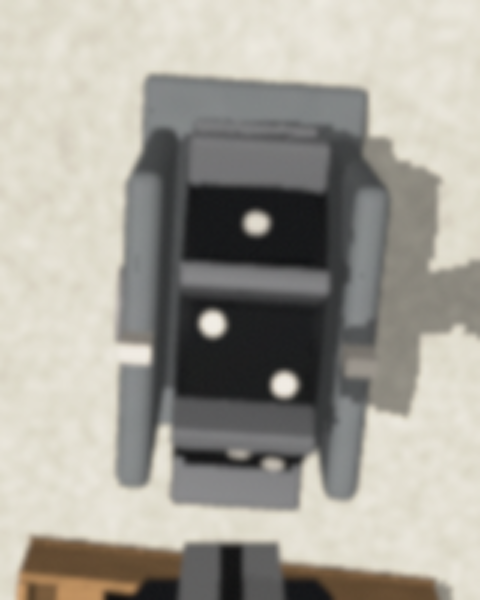

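```bash
python3 - <<'E'
from h import *
from cell import ctrl
ctrl.goto(wp(-.046,.2),rotv(CY)); ctrl.sleep(.2)
stroke(ctrl,-.046,.415); back(ctrl,0,0)
ctrl.move_l(wp(-.046,.2),velocity=.15)
c,st=look((0.64,0.05),tag="wC5",h=.30,zt=.12,yaw=0); pipangle(c,st)
im=cv2.resize(c["frame"][90:290,200:360],None,fx=3,fy=3,interpolation=cv2.INTER_CUBIC); cv2.imwrite("pics/wC5z.png",im)
c,st=look((0.64,0.05),tag="wC6",h=.30,zt=.12,yaw=np.pi-.3); pipangle(c,st)
im=cv2.resize(c["frame"][90:290,200:360],None,fx=3,fy=3,interpolation=cv2.INTER_CUBIC); cv2.imwrite("pics/wC6z.png",im)
E
```

```text
in t 110.47 p [0.601  0.0471 0.1079] F [-0.5  0.4  0.1] op 0.0001
mid t 111.62 p [0.6507 0.0435 0.1074] F [-0.5  1.1  0. ] op -0.0001
end t 112.17 p [0.6567 0.0432 0.1075] F [-0.7 -0.7 -0.3] op 0.0002
x tool 0.010389382479204363 want 0.009962822504143144 y off -0.0007166503324500736
wC5 clock 114.34 at [0.6768 0.05   0.2982] qz 1.61
(array([272.9, 156.7]), np.int32(51), array([0.6919, 0.0527, 0.1098]), 'ang', np.float64(0.955), 'x@.132', np.float64(0.0492), 'y', np.float64(0.0121))
(array([297.5, 174.6]), np.int32(51), array([0.6775, 0.0299, 0.1233]), 'ang', np.float64(0.616), 'x@.132', np.float64(0.0343), 'y', np.float64(-0.0115))
(array([270.2, 199.6]), np.int32(62), array([0.6561, 0.0554, 0.1327]), 'ang', np.float64(0.162), 'x@.132', np.float64(0.0086), 'y', np.float64(0.0119))
(array([282.2, 209.6]), np.int32(60), array([0.6459, 0.0441, 0.1328]), 'ang', np.float64(-0.007), 'x@.132', np.float64(-0.0006), 'y', np.float64(-0.0001))
(array([294.1, 219.6]), np.int32(60), array([0.6357, 0.0326, 0.133 ]), 'ang', np.float64(-0.176), 'x@.132', np.float64(-0.0099), 'y', np.float64(-0.0121)
[... 740 characters left out ...]
), 'ang', np.float64(-0.632), 'x@.132', np.float64(-0.0355), 'y', np.float64(-0.0113))
(array([258.9, 219. ]), np.int32(62), array([0.6359, 0.0323, 0.1329]), 'ang', np.float64(-0.172), 'x@.132', np.float64(-0.0091), 'y', np.float64(-0.0124))
(array([273.2, 225. ]), np.int32(62), array([0.6461, 0.0435, 0.1327]), 'ang', np.float64(-0.003), 'x@.132', np.float64(0.0001), 'y', np.float64(-0.0005))
(array([287.5, 230.8]), np.int32(57), array([0.656 , 0.0549, 0.1327]), 'ang', np.float64(0.161), 'x@.132', np.float64(0.0091), 'y', np.float64(0.0116))
(array([289. , 261.6]), np.int32(428), array([0.7018, 0.0453, 0.1049]), 'ang', np.float64(1.117), 'x@.132', np.float64(0.0418), 'y', np.float64(0.0058))
```

View pics/wC5z.png

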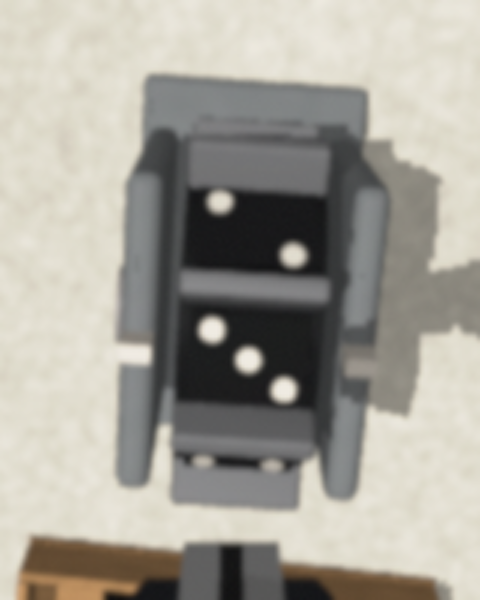

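View pics/wC6z.png

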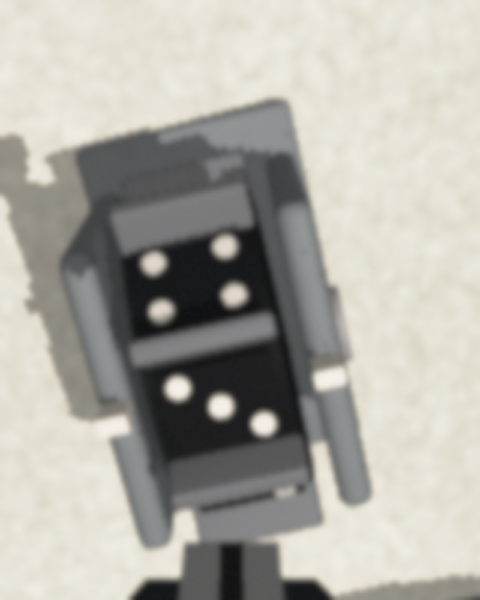

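```bash
python3 - <<'E'
from h import *
from cell import ctrl
ctrl.goto([.5,-.25,.35],rotv(0)); ctrl.sleep(.3); info(ctrl)
for n in("top","side"):
    c,st=grab(n); cv2.imwrite(f"pics/fin_{n}.png",c["frame"])
    if n=="top":
        P=cloud(c)
        for i,j in((1,1),(1,-1),(-1,1)): 
            s=slot(i,j); m=(np.linalg.norm(P[...,:2]-s,axis=-1)<.012)&(P[...,2]>.1); print((i,j),np.nanmedian(P[m][:,2]))
E
```

```text
t 119.39 p [ 0.5001 -0.2497  0.3499] F [ 0.4  0.2 -0.4] op -0.0002
(1, 1) 0.1523066792208192
(1, -1) 0.152835708058096
(-1, 1) 0.15190816405240004
```

View pics/fin_top.png

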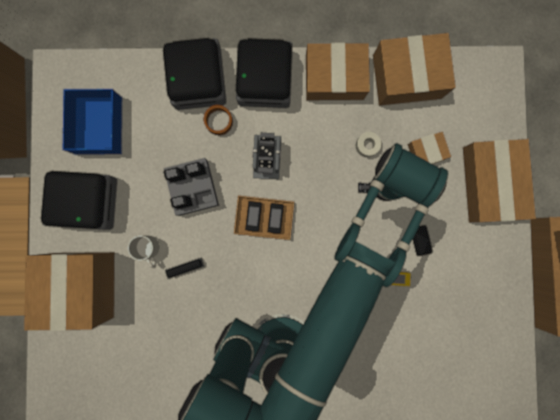

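View pics/fin_side.png

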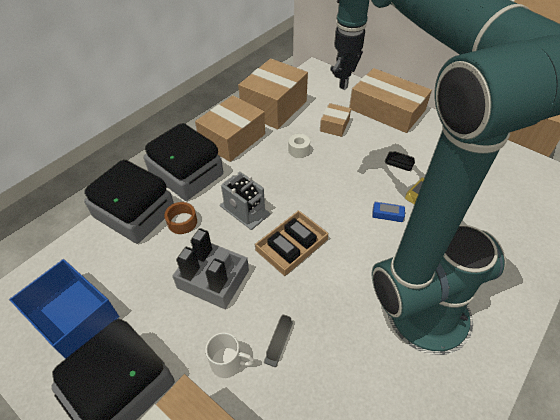

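```bash
python3 -c "
from cell import ctrl
ctrl.hand_in(); print(ctrl.state()['clock'])"
```

```text
the job is handed in; nothing more can be done
the job is handed in; nothing more can be done
```

The lot is made up and handed in at about 120 s of the 210 s allowed; I don't have the verdict.

- **Terminals:** Three were on the table, and all three stand upright in rack slots. Their tops read 0.152 m; seated they should be at 0.150 m, and the cameras read high by 2 to 5 mm. I did not press them down after release, because each one let go about 0.5 mm above its slot floor.
- **Adapters:** Both black adapters lie flat side by side in the tray, their labels read at the right size for lying flat there.
- **Counter:** I then rolled the wheel up in three ridge pushes. The three-pip face is on top, and two opposite views put it within about 0.01 rad of square to the index marks.
- **Other things:** I touched no bystander or look-alike, and the last pictures show nothing displaced. The arm partly hid the yellow one in those pictures.

**Failed or disagreed:**
- **Finger length:** My first grasp of an adapter closed on nothing. The real fingertips end about 28 mm short of the reported TCP, which a touch test on that adapter and the wrist camera's depth both showed. I corrected for it from then on. The terminals had been gripped higher up than I meant, but they held.
- **Tray contact:** Setting each adapter down showed a brief 5 to 6 N sideways force. Both still lay straight afterwards.

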